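# Load the roll-top inspection box

### The arm

A 7-joint arm with a two-finger parallel gripper is mounted at the origin on a cart in front of the work surface, level with it; the furniture and walls round the work are solid. World frame = base frame: x ahead of the robot, y to its left, z up, the work surface at z = 0. Lengths are in m, angles in rad, forces in N, time in s.
With the tool pointing down it reaches from about 0.4 to 0.85 m from the base axis. Payload 10.4 kg.
Tool frame: the origin (TCP) lies on the centre line of the jaws, within the pads' length; the fingertips stand 19 mm ahead of it and the grasp point (between the pads) is the TCP; z points along the fingers, y is the direction in which the jaws open and shut (so a half turn about z gives the same grasp; the last joint's range is limited). The gripper opens to 87 mm and grips with 3 to 60 N. Pads are 19 mm wide; open, the fingers measure 117 mm over their backs; the gripper's body (75 mm by 190 mm) begins 51 mm behind the grasp point.
Start: joints at [-1.213, 0.332, -0.065, 1.46, 0.022, 1.35, -0.088], TCP at [0.232, 0.58, 0.242] pointing down, gripper open.
Joint ranges: [-2.6, 2.6], [-0.5, 2.12], [-1.47, 1.34], [0.16, 2.42], [-1.27, 4.41], [0.06, 2.06], [-2.6, 2.6]. Speed limits (rad/s): [2.22, 2.22, 2.79, 2.79, 3.14, 3.14, 3.14].

### API

Orientations are given as a 3x3 rotation matrix whose columns are the frame's x, y, z axes.
In Python, from plant import r gives the robot as it stands. The module is installed in compiled form; this text tells all that it offers.
- The arm moves only by the tool drive_tool, never from a script. Its argument "increments" is a list that holds one entry, the list of rows, each a list of 6 numbers: the shift along the tool's x, y, z in cm, then the turn, a rotation vector about the tool's x, y, z in degrees. In form: [[[x, y, z, wx, wy, wz], ...]]. A call has exactly 5 rows; each row shifts and turns the commanded pose from where the row before left it, along the tool's axes as they then stand; what a row does not reach is not made up. A row lasts 1/10 s, in which the tool goes at most 50 mm and 8.59 degrees, less where a joint would pass 70% of its speed; a pose out of reach is approached as far as the arm can. A call with a gripper value outside its range is refused whole. "grip" is the finger opening in cm, from 0 to 8.7, set as the call begins (left out, the last holds). The fingers move at their own pace and stop on an object; "force" is the grip in N (left out, the last holds). Time passes only in rows, so rows that do not move let the fingers close, or fill a call up. It gives the time, the measured TCP pose, the force and the opening at its end, in the units of the state.
- r.get_obs(): the state, without advancing time (a new reading comes with each control period).
- r.camera(name): name is "scene" or "top" or "wrist"; returns a dict with "color" (400x640x3 uint8, red, green, blue), "fx", "fy", "cx", "cy" (pixels), "eye" and "attitude" of the camera in the world; the wrist camera has in their place "mount" (4x4, takes a point from camera to tool coordinates, whose origin is the TCP and whose axes are the flange's). Camera axes: x right, y up, looking along -z (the intrinsics and any distortion apply to the point x, -y, -z); pixel columns grow to the right and rows downward; lengths in m; the calibration is good to about 2 mm. A picture is of the moment at which its call begins: read the wrist's pose just before it. There is no depth.
- r.close_job(): hands the job in, once; it reports no verdict.
The state is a dict: "time": time; "joint_pos": joint angles; "joint_velocities": joint speeds; "joint_efforts": joint torques, N m; "eef_pos": TCP position; "orientation": TCP orientation; "ft_force": force on the tool from outside, world axes, zero at the start; "torque": the same for the moment, N m; "finger_gap": opening from 0.0 (shut) to 1.0 (fully open).
Only numpy, scipy, OpenCV 4.12 (cv2) and the standard library are available. Lean on these libraries where they do the work, as an engineer would, in place of code of your own. Each camera call takes 0.05 s, during which the arm holds its last target. There are 200 camera calls.

### The job

Roll the slatted shutter of the inspection box up and back until it stays open by itself, then stand every sample pot from the bench upright in the pockets of the block inside, one pot to a pocket and right down on the pocket floor. Last, swing the magnifier round so that its lens is centred above the middle pocket, and leave it there. Do not knock over or shove about the jar, the small dish or the forceps.

Things in the scene. Friction and masses are not known exactly. Their poses are not given: they have to be found in the camera images.
- box: Grey and white roll-top box, 246 mm deep (x), 210 mm wide (y), fixed; place and yaw vary. Origin: centre of its underside; x points from its front to its back, y to its left, z up. Plinth to z = 70 mm (inner floor); two round white cheeks, 12 mm thick, inner faces at y = -86 and 86 mm, up to z = 190 mm. A fixed shell of radius 100 mm round shutter_axis closes the back, from the top backwards.
- shutter_axis (a point): The horizontal axis (along the box's y) round which the shutter's circular tracks run, 70 mm above the bench, at the box's centre.
- shutter (a joint): Aluminium slatted shutter on circular tracks round shutter_axis (slats' outer face at radius 115 mm). Value: angle travelled, 0 = closed (slats cover front and top), 1.9 rad = fully open (rolled over to the back). Spring and weight pull it shut below about 1.0 rad (2 N at the pull); beyond about 1.3 rad it is over balance, runs back to its stop by itself and stays.
- shutter_pull (a point): Centre of the black disc pull on the leading slat: 28 mm in diameter, 16 mm thick, its flat faces look to the box's left and right; pinch it across them. It lies 150 mm from shutter_axis, 14 degrees above level at the front when closed, and at 14 degrees + joint value along the arc from front over the top to the back. 21 mm are free between disc and slats.
- block: Aluminium block fixed in the box, 44 mm (x) by 166 mm (y) by 61 mm high, with a row of five round pockets along y, 33 mm apart, each 28 mm wide and 13 mm deep. Origin: centre of its underside, on the inner floor, 45 mm in front of shutter_axis; axes as the box's. Its top is 131 mm above the bench.
- pocket_0 (a point): Centre of the floor of pocket 0 (counted from the box's right, -y, to its left), 118 mm above the bench, 13 mm below the block's top.
- pocket_1 (a point): Centre of the floor of pocket 1 (counted from the box's right, -y, to its left), 118 mm above the bench, 13 mm below the block's top.
- pocket_2 (a point): Centre of the floor of pocket 2 (counted from the box's right, -y, to its left), 118 mm above the bench, 13 mm below the block's top; the middle pocket.
- pocket_3 (a point): Centre of the floor of pocket 3 (counted from the box's right, -y, to its left), 118 mm above the bench, 13 mm below the block's top.
- pocket_4 (a point): Centre of the floor of pocket 4 (counted from the box's right, -y, to its left), 118 mm above the bench, 13 mm below the block's top.
- pot_0: Sample pot, white with a grey lid and a heavy steel foot, a cylinder 24 mm in diameter and 36 mm high, about 50 g, standing loose on the bench; origin: centre of its underside, z axis up through the lid. All pots are alike; only 3 to 5 are there, the absent ones read None.
- pot_1: Sample pot, white with a grey lid and a heavy steel foot, a cylinder 24 mm in diameter and 36 mm high, about 50 g, standing loose on the bench; origin: centre of its underside, z axis up through the lid. All pots are alike; only 3 to 5 are there, the absent ones read None.
- pot_2: Sample pot, white with a grey lid and a heavy steel foot, a cylinder 24 mm in diameter and 36 mm high, about 50 g, standing loose on the bench; origin: centre of its underside, z axis up through the lid. All pots are alike; only 3 to 5 are there, the absent ones read None.
- pot_3: Sample pot, white with a grey lid and a heavy steel foot, a cylinder 24 mm in diameter and 36 mm high, about 50 g, standing loose on the bench; origin: centre of its underside, z axis up through the lid. All pots are alike; only 3 to 5 are there, the absent ones read None.
- pot_4: Sample pot, white with a grey lid and a heavy steel foot, a cylinder 24 mm in diameter and 36 mm high, about 50 g, standing loose on the bench; origin: centre of its underside, z axis up through the lid. All pots are alike; only 3 to 5 are there, the absent ones read None.
- magnifier (a joint): Horizontal magnifier arm on a post at the box's back left; turns about the vertical magnifier_axis and stays where it is left (0.6 N at the peg). 0 = points to the box's front (-x); positive: anticlockwise from above, towards the right, over the box. Range -1.3 to 1.5 rad. Starts swung out to the left, -0.75 to -0.5. Lens over the middle pocket: about 0.65.
- magnifier_axis (a point): Pivot of the magnifier arm, 235 mm above the bench, 85 mm behind and 99 mm to the left of the box's centre.
- lens (a point): Centre of the magnifier's lens, in a round black frame 70 mm across and 8 mm thick, 161 mm from magnifier_axis, 237 mm above the bench.
- lens_peg (a point): Upright black grip peg on the far end of the lens frame, 14 mm in diameter, from 239 to 279 mm above the bench; this point lies on its axis 14 mm below its top, 203 mm from magnifier_axis.
- stain_jar: Bystander: dark glass jar, 44 mm in diameter, 80 mm high; origin under its centre.
- small_dish: Bystander: small clear dish, 53 mm in diameter, 15 mm high; origin under its centre.
- forceps: Bystander: curved steel forceps lying flat, 126 mm long, 17 mm wide, 9 mm high; origin under the middle.

How it is judged:
By the outcome, as a careful person would: the job done as asked, in the order asked, and still so for the second after the job is handed in, with the robot touching nothing.
Of pot_0, pot_1, pot_2, pot_3, pot_4 only 3 to 5 are there at a start; the rules pass over those that are not, and their reading is None.
At some moment in a run one of pot_0, pot_1, pot_2, pot_3, pot_4 may be knocked a few centimetres aside while the robot is not near it.
It also fails if it takes over 210 s, if anything falls off the work surface, if the arm or the gripper's body presses on something with over 40 N, if the wrist force passes 120 N, or if a joint passes its speed limit or range.

## Working session

There is one attempt and no reset: what is moved stays moved. The work goes in short steps, Python scripts to look and compute and a tool call to move; the robot and the scene stay as the last step left them, time stands still between calls to the robot, and variables do not carry over. Pictures are saved under pics/ and viewed, about 12 in all and at most 16, crops included, and the job is handed in when it is done.

Besides the shell and the picture viewer there is one more tool, called after "Call:" by a JSON object that holds its "method" and its "body", one argument or row to a line. drive_tool: Moves the arm, as the interface text tells. Its arguments: {"type":"object","properties":{"increments":{"type":"array","items":{"type":"array","items":{"type":"array","items":{"type":"number"}}}},"grip":{"type":"number"},"force":{"type":"number"}},"required":["increments"]}

```bash
ls; mkdir -p pics; python3 - <<'E'
from plant import r
import cv2,numpy as np
o=r.get_obs();print({k:np.round(v,3).tolist() for k,v in o.items()})
for n in ("scene","top"):
    c=r.camera(n);cv2.imwrite(f"pics/{n}0.png",c["color"][...,::-1])
    print(n,[c[k] for k in("fx","fy","cx","cy")],np.round(c["eye"],4).tolist(),np.round(c["attitude"],4).tolist(),[k for k in c])
c=r.camera("wrist");print([c[k] for k in("fx","fy","cx","cy")],np.round(c["mount"],4).tolist(),list(c))
E
```

```text
pics
{'time': 0.0, 'joint_pos': [-1.213, 0.333, -0.065, 1.461, 0.022, 1.35, -0.088], 'joint_velocities': [-0.003, -0.001, 0.001, -0.001, 0.002, -0.0, -0.0], 'joint_efforts': [0.0, -62.326, 0.025, -38.991, -0.061, 0.04, 0.0], 'eef_pos': [0.232, 0.58, 0.241], 'orientation': [[-0.928, 0.372, -0.0], [0.372, 0.928, -0.001], [-0.0, -0.001, -1.0]], 'ft_force': [-0.231, 0.033, 0.013], 'torque': [-0.016, 0.011, -0.056], 'finger_gap': 0.997}
scene [509.8839679340825, 509.8839679340825, 310.22759026201857, 198.79360103214123] [0.1574, -1.1119, 1.2398] [[0.9355, 0.2475, -0.252], [-0.353, 0.6343, -0.6878], [-0.0104, 0.7324, 0.6808]] ['color', 'fx', 'fy', 'cx', 'cy', 'eye', 'attitude']
top [396.71273371666365, 396.71273371666365, 316.0643448622201, 196.46280123992747] [0.3044, -0.0234, 1.4657] [[0.0153, 0.9815, -0.191], [-0.9998, 0.0179, 0.0121], [0.0153, 0.1907, 0.9815]] ['color', 'fx', 'fy', 'cx', 'cy', 'eye', 'attitude']
[348.65182651035224, 348.65182651035224, 324.10749643233976, 196.4186286499573] [[0.0006, 0.966, 0.2584, 0.071], [1.0, -0.0003, -0.0012, -0.0002], [-0.0011, 0.2584, -0.966, -0.1424], [0.0, 0.0, 0.0, 1.0]] ['color', 'fx', 'fy', 'cx', 'cy', 'mount']
```

View pics/scene0.png

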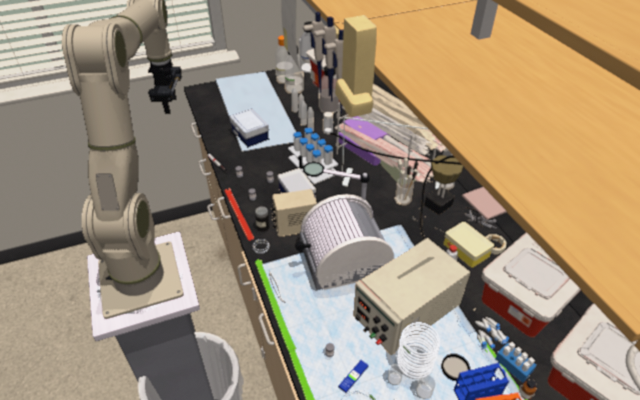

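View pics/top0.png

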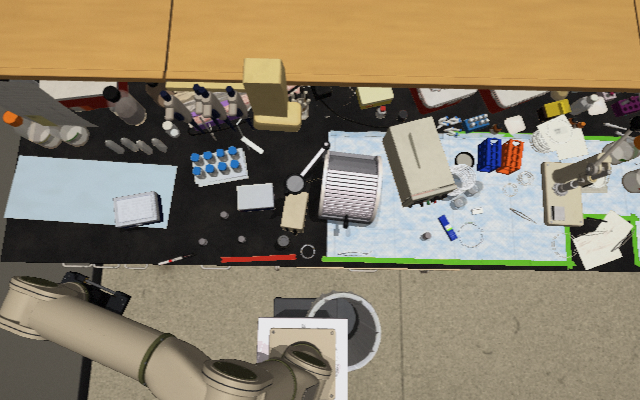

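The top view shows the box at about (350,187), small pots near (203,241), (224,215), (241,239) and (425,236), the jar at (283,241) and the dish at (308,252). The magnifier lens is at (295,184) with its pivot near (325,146). I'll enlarge both views.

```bash
python3 - <<'E'
import cv2
a=cv2.imread("pics/top0.png");cv2.imwrite("pics/topc.png",cv2.resize(a[130:270,190:450],None,fx=3.07,fy=3.07,interpolation=cv2.INTER_CUBIC))
a=cv2.imread("pics/scene0.png");cv2.imwrite("pics/scenec.png",cv2.resize(a[150:360,220:400],None,fx=2.8,fy=2.8,interpolation=cv2.INTER_CUBIC))
E
```

```text
(no output)
```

View pics/topc.png

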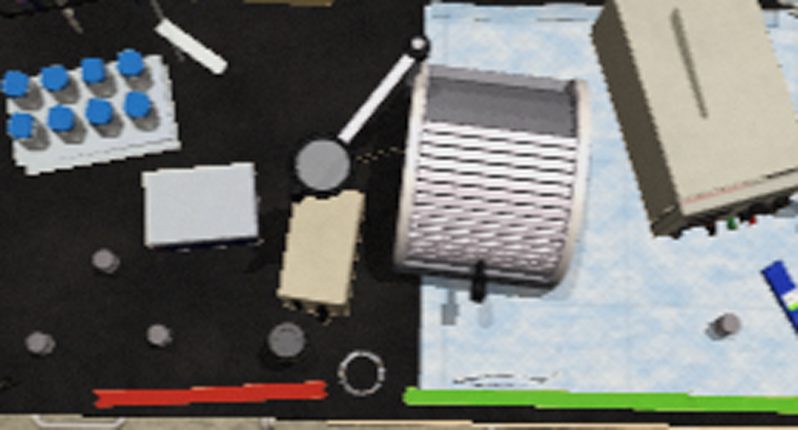

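View pics/scenec.png

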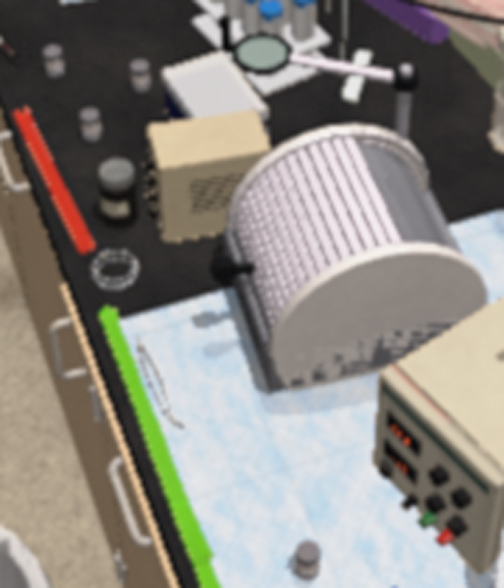

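```bash
cat >h.py <<'E'
import numpy as np
from scipy.optimize import least_squares
CAM={"scene":(509.884,310.2276,198.7936,[0.1574,-1.1119,1.2398],[[0.9355,0.2475,-0.252],[-0.353,0.6343,-0.6878],[-0.0104,0.7324,0.6808]]),
"top":(396.7127,316.0643,196.4628,[0.3044,-0.0234,1.4657],[[0.0153,0.9815,-0.191],[-0.9998,0.0179,0.0121],[0.0153,0.1907,0.9815]])}
def proj(n,P):
    f,cx,cy,e,A=CAM[n]; c=(np.asarray(P)-e)@np.array(A)
    return np.stack([cx-f*c[...,0]/c[...,2],cy+f*c[...,1]/c[...,2]],-1)
def onplane(n,uv,z):
    f,cx,cy,e,A=CAM[n]; d=np.array(A)@[(uv[0]-cx)/f,-(uv[1]-cy)/f,-1]
    return np.array(e)+d*(z-e[2])/d[2]
def wray(uv,T,R,c):  # wrist ray
    M=np.array(c["mount"]); d=M[:3,:3]@[(uv[0]-c["cx"])/c["fx"],-(uv[1]-c["cy"])/c["fy"],-1]
    return T+R@M[:3,3],R@d
def wproj(P,T,R,c):
    M=np.array(c["mount"]); p=(np.asarray(P)-T)@R; q=(p-M[:3,3])@M[:3,:3]
    return np.stack([c["cx"]-c["fx"]*q[...,0]/q[...,2],c["cy"]+c["fy"]*q[...,1]/q[...,2]],-1)
def b2w(p,P):
    c,s=np.cos(p[2]),np.sin(p[2]); P=np.asarray(P,float)
    return np.stack([p[0]+c*P[...,0]-s*P[...,1],p[1]+s*P[...,0]+c*P[...,1],P[...,2]],-1)
tc=lambda u,v:np.array([u/3.07+190,v/3.07+130])
sc=lambda u,v:np.array([u/2.8+220,v/2.8+150])
E
python3 - <<'E'
from h import *
def lens(q,r,z):return np.array([.085-r*np.cos(q),.099-r*np.sin(q)*1*(1),z])
# q negative -> left(+y): y=.099-r sin q
def res(p):
    q=p[3];out=[]
    for n,P,uv in [("top",[-.1455,0,.1063],tc(478,283)),("scene",[-.1455,0,.1063],sc(228,262)),
      ("top",[.085,.099,.245],tc(418,45)),("scene",[.085,.099,.245],sc(404,75)),
      ("top",lens(q,.161,.237),tc(322,165)),("scene",lens(q,.161,.237),sc(262,53)),("scene",lens(q,.203,.279),sc(226,20))]:
        out+=list(proj(n,b2w(p,P))-uv)
    return out
s=least_squares(res,[.6,-.13,0,-.6]);print(s.x,np.round(s.fun,1))
p=s.x
for n,P in dict(pull=[-.1455,0,.1063],p0=[-.045,-.066,.118],p2=[-.045,0,.118],p4=[-.045,.066,.118],peg=lens(p[3],.203,.265),ax=[.085,.099,.235],tgt=lens(.65,.203,.265)).items():print(n,b2w(p,P).round(4))
for i,(t,c) in enumerate([((40,340),(53,52)),((106,258),(140,67)),((160,332),(91,114)),((727,322),(308,546))]):
    print("pot",i,onplane("top",tc(*t),.036).round(4),onplane("scene",sc(*c),.036).round(4))
print("jar",onplane("top",tc(288,332),.08),"dish",onplane("top",tc(361,372),.008),"forceps",onplane("top",tc(505,378),.005))
E
```

```text
[ 0.62254531 -0.15858261 -0.09641947 -0.52169093] [ 0.2  0.7 -1.3  1.4 -0.  -1.3  0.8 -1.8  1.3 -0.7 -0.3 -0.2 -0.8 -1.2]
pull [ 0.4777 -0.1446  0.1063]
p0 [ 0.5714 -0.2199  0.118 ]
p2 [ 0.5778 -0.1543  0.118 ]
p4 [ 0.5841 -0.0886  0.118 ]
peg [0.5512 0.0494 0.265 ]
ax [ 0.7167 -0.0682  0.235 ]
tgt [ 0.544  -0.1749  0.265 ]
pot 0 [0.4138 0.361  0.036 ] [0.4146 0.3547 0.036 ]
pot 1 [0.5116 0.29   0.036 ] [0.5129 0.2831 0.036 ]
pot 2 [0.4254 0.222  0.036 ] [0.4277 0.2177 0.036 ]
pot 3 [ 0.4483 -0.444   0.036 ] [ 0.4509 -0.447   0.036 ]
jar [0.42411738 0.06960503 0.08      ] dish [ 0.38438491 -0.01358265  0.008     ] forceps [ 0.38022998 -0.18511     0.005     ]
```

Call:
{"method": "drive_tool", "body": {
  "increments": [
    [[0, 0, -5, 0, 0, -8.1], [0, 0, -5, 0, 0, -8.2], [-2.8, -4, 0, 0, 0, 0], [-2.8, -4, 0, 0, 0, 0], [-2.8, -4, 0, 0, 0, 0]]
  ]
}}

```text
time: 0.65
eef_pos: [0.305, 0.4512, 0.3415]
orientation: [[-0.995, 0.096, 0.0], [0.096, 0.995, 0.0], [-0.0, 0.0, -1.0]]
ft_force: [0.9, -0.7, 0.0]
finger_gap: 1.001
```

Call:
{"method": "drive_tool", "body": {
  "increments": [
    [[-2.8, -4, 0, 0, 0, 0], [-2.8, -4, 0, 0, 0, 0], [-2.8, -4, 0, 0, 0, 0], [-2.8, -4, 0, 0, 0, 0], [-2.8, -4, 0, 0, 0, 0]]
  ]
}}

```text
time: 1.15
eef_pos: [0.425, 0.2382, 0.3415]
orientation: [[-0.995, 0.096, 0.0], [0.096, 0.995, 0.0], [-0.0, 0.0, -1.0]]
ft_force: [0.8, 0.7, -0.6]
finger_gap: 1.001
```

Call:
{"method": "drive_tool", "body": {
  "increments": [
    [[-0.3, -4.5, 0, 0, 0, 0], [-0.3, -4.5, 0, 0, 0, 0], [-0.3, -4.5, 0, 0, 0, 0], [-0.3, -4.5, 0, 0, 0, 0], [-0.3, -4.5, 0, 0, 0, 0]]
  ]
}}

```text
time: 1.65
eef_pos: [0.4172, 0.0129, 0.3414]
orientation: [[-0.995, 0.096, 0.0], [0.096, 0.995, 0.0], [0.0, 0.0, -1.0]]
ft_force: [0.5, -0.1, 0.2]
finger_gap: 1.0
```

Call:
{"method": "drive_tool", "body": {
  "increments": [
    [[-0.3, -4.5, 0, 0, 0, 0], [-0.3, -4.5, 0, 0, 0, 0], [-0.3, -4.5, 3, 0, 0, 0], [0, 0, 3, 0, 0, 0], [0, 0, 0, 0, 0, 0]]
  ]
}}

```text
time: 2.15
eef_pos: [0.4119, -0.1175, 0.281]
orientation: [[-0.995, 0.098, -0.005], [0.098, 0.995, 0.001], [0.005, 0.0, -1.0]]
ft_force: [-0.1, 0.5, 0.3]
finger_gap: 1.0
```

```bash
cat >look.py <<'E'
import sys,cv2,pickle
from plant import r
import numpy as np
n=sys.argv[1];cam=sys.argv[2]
o=r.get_obs();c=r.camera(cam)
pickle.dump((np.array(o["eef_pos"]),np.array(o["orientation"]),c),open(f"{n}.pkl","wb"))
im=c["color"][...,::-1]
if len(sys.argv)>3:
    a=[int(v) for v in sys.argv[3:8]];im=cv2.resize(im[a[1]:a[3],a[0]:a[2]],None,fx=a[4],fy=a[4],interpolation=cv2.INTER_CUBIC)
cv2.imwrite(f"pics/{n}.png",im);print(np.round(o["eef_pos"],4),np.round(o["orientation"],3).tolist(),np.round(o["ft_force"],1),o["finger_gap"])
E
python3 look.py w1 wrist
```

```text
[ 0.4119 -0.1175  0.281 ] [[-0.995, 0.098, -0.005], [0.098, 0.995, 0.001], [0.005, 0.0, -1.0]] [-0.1  0.5  0.3] 0.9999328447523262
```

View pics/w1.png

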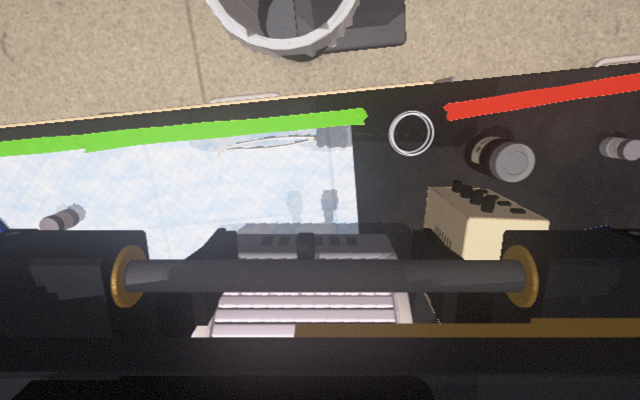

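```bash
python3 - <<'E'
from h import *
import pickle
T,R,c=pickle.load(open("w1.pkl","rb"))
p=[0.62254531,-0.15858261,-0.09641947]
for n,P in dict(pull=[-.1455,0,.1063],pulltop=[-.1455,0,.1203],pullf=[-.1595,0,.1063],pR=[-.123,-.105,.07],pL=[-.123,.105,.07]).items():print(n,b2w(p,P).round(4),wproj(b2w(p,P),T,R,c).round(1))
for uv,z in [((303,239),.1063)]:
    o,d=wray(uv,T,R,c);print(o+d*(z-o[2])/d[2])
for n,uv,z in [("pot3",(52,224),.036),("dish",(411,133),.01),("jar",(513,160),.08),("pot2",(628,149),.036),("fc",(268,142),.005)]:
    o,d=wray(uv,T,R,c);print(n,(o+d*(z-o[2])/d[2]).round(4))
import cv2
im=c["color"][...,::-1];cv2.imwrite("pics/w1c.png",cv2.resize(im[190:345,180:460],None,fx=2.8,fy=2.8,interpolation=cv2.INTER_CUBIC))
E
```

```text
pull [ 0.4777 -0.1446  0.1063] [302.8 250.8]
pulltop [ 0.4777 -0.1446  0.1203] [302.  256.8]
pullf [ 0.4638 -0.1432  0.1063] [302.6 237.4]
pR [ 0.49   -0.2513  0.07  ] [209.5 256.6]
pL [ 0.5102 -0.0422  0.07  ] [400.7 256.3]
[ 0.46543118 -0.14301374  0.1063    ]
pot3 [ 0.4452 -0.4412  0.036 ]
dish [ 0.3835 -0.012   0.01  ]
jar [0.4129 0.0712 0.08  ]
pot2 [0.4221 0.2211 0.036 ]
fc [ 0.378 -0.181  0.005]
```

View pics/w1c.png

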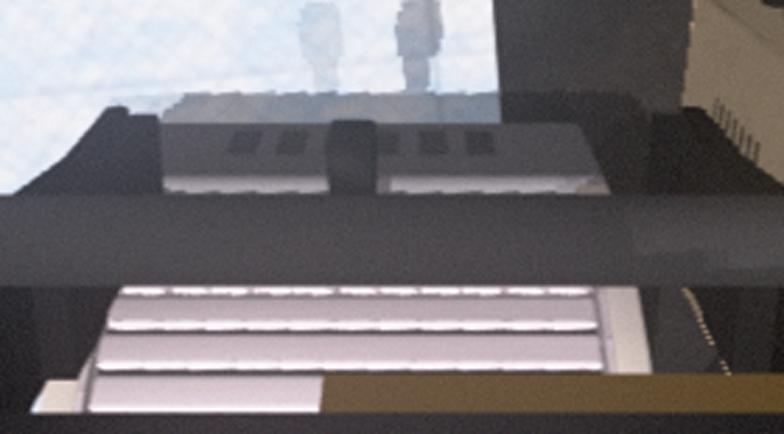

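Call:
{"method": "drive_tool", "body": {
  "increments": [
    [[-3.2, -0.9, 0, 0, 0, 0], [-3.3, -1, 0, 0, 0, 0], [0, 0, 4, 0, 0, 0], [0, 0, 4, 0, 0, 0], [0, 0, 0, 0, 0, 0]]
  ],
  "grip": 5,
  "force": 15
}}

```text
time: 2.7
eef_pos: [0.4753, -0.1403, 0.2011]
orientation: [[-0.996, 0.094, -0.007], [0.094, 0.996, 0.0], [0.007, -0.001, -1.0]]
ft_force: [0.1, 0.5, -0.2]
finger_gap: 0.636
```

Call:
{"method": "drive_tool", "body": {
  "increments": [
    [[0, 0, 3, 0, 0, 0], [0, 0, 3, 0, 0, 0], [0, 0, 3, 0, 0, 0], [0, 0, 0, 0, 0, 0], [0, 0, 0, 0, 0, 0]]
  ]
}}

```text
time: 3.2
eef_pos: [0.4781, -0.1417, 0.1162]
orientation: [[-0.995, 0.095, 0.001], [0.095, 0.995, 0.0], [-0.001, 0.0, -1.0]]
ft_force: [0.3, -0.0, 0.1]
finger_gap: 0.577
```

Call:
{"method": "drive_tool", "body": {
  "increments": [
    [[0.3, 0, 1, 0, 0, 0], [0, 0, 0, 0, 0, 0], [0, 0, 0, 0, 0, 0], [0, 0, 0, 0, 0, 0], [0, 0, 0, 0, 0, 0]]
  ]
}}

```text
time: 3.7
eef_pos: [0.474, -0.1418, 0.1042]
orientation: [[-0.995, 0.096, 0.001], [0.096, 0.995, 0.0], [-0.001, 0.0, -1.0]]
ft_force: [-0.0, -0.0, -0.4]
finger_gap: 0.575
```

Call:
{"method": "drive_tool", "body": {
  "increments": [
    [[0, 0, 0, 0, 0, 0], [0, 0, 0, 0, 0, 0], [0, 0, 0, 0, 0, 0], [0, 0, 0, 0, 0, 0], [0, 0, 0, 0, 0, 0]]
  ],
  "grip": 0.5
}}

```text
time: 4.2
eef_pos: [0.4737, -0.1418, 0.1038]
orientation: [[-0.995, 0.096, -0.0], [0.096, 0.995, 0.0], [0.0, 0.0, -1.0]]
ft_force: [-0.6, 0.4, 0.2]
finger_gap: 0.204
```

Call:
{"method": "drive_tool", "body": {
  "increments": [
    [[0, 0, 0, 0, 0, 0], [0, 0, 0, 0, 0, 0], [0, 0, 0, 0, 0, 0], [0, 0, 0, 0, 0, 0], [0, 0, 0, 0, 0, 0]]
  ]
}}

```text
time: 4.7
eef_pos: [0.4737, -0.142, 0.1038]
orientation: [[-0.995, 0.096, 0.0], [0.096, 0.995, -0.0], [-0.0, -0.0, -1.0]]
ft_force: [-0.3, -2.2, -0.4]
finger_gap: 0.186
```

Call:
{"method": "drive_tool", "body": {
  "increments": [
    [[-0.46, 0, -1.5, 0, 0, 0], [-0.61, 0, -1.45, 0, 0, 0], [-0.76, 0, -1.37, 0, 0, 0], [-0.9, 0, -1.29, 0, 0, 0], [-1.03, 0, -1.19, 0, 0, 0]]
  ]
}}

```text
time: 5.2
eef_pos: [0.5097, -0.1456, 0.1718]
orientation: [[-0.995, 0.097, -0.004], [0.097, 0.995, 0.001], [0.004, 0.0, -1.0]]
ft_force: [-3.5, -2.4, -0.8]
finger_gap: 0.185
```

Call:
{"method": "drive_tool", "body": {
  "increments": [
    [[-1.15, 0, -1.07, 0, 0, 0], [-1.25, 0, -0.95, 0, 0, 0], [-1.35, 0, -0.81, 0, 0, 0], [-1.42, 0, -0.66, 0, 0, 0], [0, 0, 0, 0, 0, 0]]
  ]
}}

```text
time: 5.7
eef_pos: [0.5637, -0.151, 0.2077]
orientation: [[-0.995, 0.096, 0.001], [0.096, 0.995, -0.001], [-0.001, -0.001, -1.0]]
ft_force: [-2.9, -1.8, 8.8]
finger_gap: 0.186
```

Call:
{"method": "drive_tool", "body": {
  "increments": [
    [[-1.49, 0, -0.6, 0, 0, 0], [-1.53, 0, -0.4, 0, 0, 0], [-1.56, 0, -0.2, 0, 0, 0], [-1.57, 0, -0.05, 0, 0, 0], [-1.5, 0, 0.1, 0, 0, 0]]
  ]
}}

```text
time: 6.2
eef_pos: [0.6386, -0.1585, 0.2176]
orientation: [[-0.995, 0.097, -0.002], [0.097, 0.995, -0.001], [0.002, -0.001, -1.0]]
ft_force: [-2.8, -3.5, -3.8]
finger_gap: 0.178
```

Call:
{"method": "drive_tool", "body": {
  "increments": [
    [[0, 0, 0, 0, 0, 0], [0, 0, 0, 0, 0, 0], [0, 0, 0, 0, 0, 0], [0, 0, 0, 0, 0, 0], [0, 0, 0, 0, 0, 0]]
  ],
  "grip": 5
}}

```text
time: 6.7
eef_pos: [0.6386, -0.1575, 0.2185]
orientation: [[-0.995, 0.096, 0.0], [0.096, 0.995, 0.001], [-0.0, 0.001, -1.0]]
ft_force: [-0.0, 0.7, -0.1]
finger_gap: 0.53
```

Call:
{"method": "drive_tool", "body": {
  "increments": [
    [[0, 0, -5, 0, 0, 0], [0, 0, -5, 0, 0, 0], [0, 0, -5, 0, 0, 0], [0, 0, 0, 0, 0, 0], [0, 0, 0, 0, 0, 0]]
  ]
}}

```text
time: 7.2
eef_pos: [0.639, -0.158, 0.3695]
orientation: [[-0.995, 0.096, 0.002], [0.096, 0.995, -0.0], [-0.002, 0.0, -1.0]]
ft_force: [-0.9, -0.6, 0.2]
finger_gap: 0.575
```

```bash
python3 look.py t1 top 190 130 450 270 3
```

```text
[ 0.639  -0.158   0.3695] [[-0.995, 0.096, 0.002], [0.096, 0.995, -0.0], [-0.002, 0.0, -1.0]] [-0.9 -0.6  0.2] 0.5749608639316485
```

View pics/t1.png

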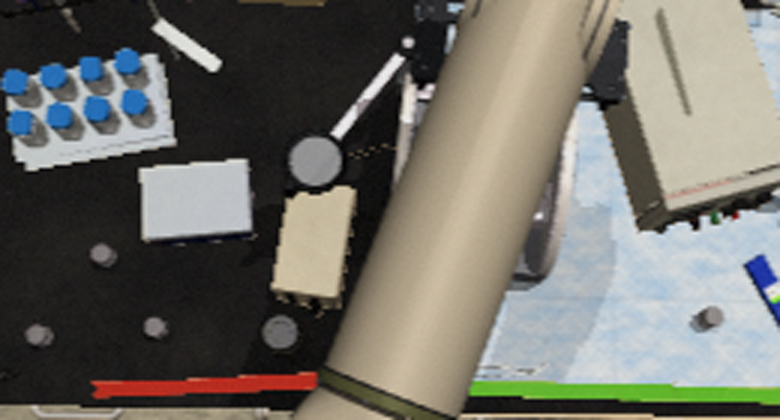

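Call:
{"method": "drive_tool", "body": {
  "increments": [
    [[1.2, -3.7, 0, 0, 0, 0], [1.1, -3.7, 0, 0, 0, 0], [1.2, -3.7, 0, 0, 0, 0], [1.1, -3.6, 0, 0, 0, 0], [0, 0, 0, 0, 0, 8.1]]
  ]
}}

```text
time: 7.75
eef_pos: [0.5746, -0.3055, 0.3672]
orientation: [[-0.97, 0.243, -0.003], [0.243, 0.97, -0.001], [0.002, -0.002, -1.0]]
ft_force: [0.9, -1.0, 0.5]
finger_gap: 0.574
```

Call:
{"method": "drive_tool", "body": {
  "increments": [
    [[0, 0, 0, 0, 0, 8.2], [0, 0, 0, 0, 0, 8.2], [0, 0, 0, 0, 0, 8.2], [0, 0, 0, 0, 0, 8.2], [0, 0, 0, 0, 0, 8.2]]
  ]
}}

```text
time: 8.25
eef_pos: [0.5785, -0.2992, 0.3665]
orientation: [[-0.574, 0.819, -0.002], [0.819, 0.574, 0.001], [0.002, -0.001, -1.0]]
ft_force: [-0.4, 0.0, -0.1]
finger_gap: 0.577
```

Call:
{"method": "drive_tool", "body": {
  "increments": [
    [[0, 0, 0, 0, 0, 8.2], [0, 0, 0, 0, 0, 8.2], [0, 0, 0, 0, 0, 8.2], [0, 0, 0, 0, 0, 8.2], [0, 0, 0, 0, 0, 8.1]]
  ]
}}

```text
time: 8.75
eef_pos: [0.5785, -0.2992, 0.3665]
orientation: [[0.102, 0.995, -0.002], [0.995, -0.102, 0.001], [0.001, -0.002, -1.0]]
ft_force: [0.3, -0.3, 1.0]
finger_gap: 0.576
```

Call:
{"method": "drive_tool", "body": {
  "increments": [
    [[0, 0, 0, 0, 0, 0], [0, 0, 0, 0, 0, 0], [0, 0, 0, 0, 0, 0], [0, 0, 0, 0, 0, 0], [0, 0, 0, 0, 0, 0]]
  ]
}}

```text
time: 9.25
eef_pos: [0.5788, -0.2997, 0.3682]
orientation: [[0.095, 0.995, 0.0], [0.995, -0.095, 0.0], [0.0, 0.0, -1.0]]
ft_force: [1.1, 0.1, -0.6]
finger_gap: 0.573
```

```bash
python3 look.py w2 wrist
```

```text
[ 0.5788 -0.2997  0.3682] [[0.095, 0.995, 0.0], [0.995, -0.095, 0.0], [0.0, 0.0, -1.0]] [ 1.1  0.1 -0.6] 0.5730470948906751
```

View pics/w2.png

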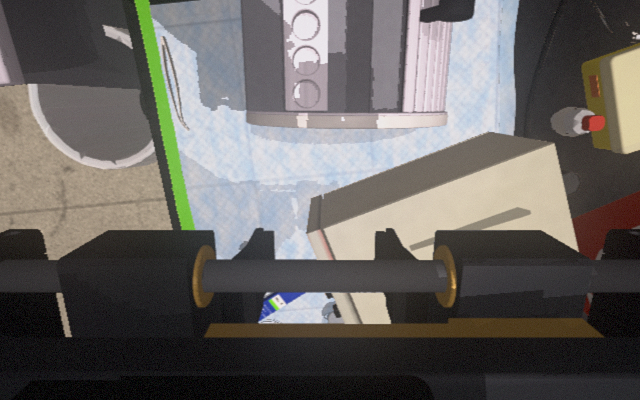

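The shutter is open and staying open: the pull is at the far back, near (445,10). Pockets 0–2 appear at about (306,93), (306,60) and (306,25). I'll shift left to see all five.

Call:
{"method": "drive_tool", "body": {
  "increments": [
    [[4, 0, 0, 0, 0, 0], [4, 0, 0, 0, 0, 0], [2.5, 0, 0, 0, 0, 0], [0, 0, 0, 0, 0, 0], [0, 0, 0, 0, 0, 0]]
  ]
}}

```text
time: 9.8
eef_pos: [0.589, -0.1949, 0.3683]
orientation: [[0.095, 0.996, 0.0], [0.996, -0.095, 0.0], [0.0, 0.0, -1.0]]
ft_force: [-0.5, -0.4, 0.4]
finger_gap: 0.573
```

```bash
python3 look.py w3 wrist 220 0 400 230 2.6
```

```text
Traceback (most recent call last):
  File "look.py", line 9, in <module>
    a=[int(v) for v in sys.argv[3:8]];im=cv2.resize(im[a[1]:a[3],a[0]:a[2]],None,fx=a[4],fy=a[4],interpolation=cv2.INTER_CUBIC)
       ~~~^^^
ValueError: invalid literal for int() with base 10: '2.6'
```

```bash
sed -i 's/int(v) for v/int(float(v)) for v/' look.py; python3 look.py w3 wrist 220 0 420 230 3; python3 - <<'E'
from h import *
import pickle,cv2
T,R,c=pickle.load(open("w3.pkl","rb"))
p=[0.62254531,-0.15858261,-0.09641947]
P=b2w(p,[[-.045,y,.131] for y in(-.066,-.033,0,.033,.066)])
print(wproj(P,T,R,c).round(1))
g=cv2.cvtColor(c["color"],cv2.COLOR_RGB2GRAY)
h=cv2.HoughCircles(cv2.resize(g,None,fx=3,fy=3,interpolation=cv2.INTER_CUBIC),cv2.HOUGH_GRADIENT,1,70,param1=120,param2=25,minRadius=30,maxRadius=56)
for u,v,rr in sorted(h[0]/3,key=lambda a:-a[1]):
    if 220<u<420 and v<240: 
        o,d=wray((u,v),T,R,c);print(u.round(1),v.round(1),rr.round(1),(o+d*(.131-o[2])/d[2]).round(4))
E
```

```text
[ 0.5886 -0.196   0.3684] [[0.097, 0.995, 0.0], [0.995, -0.097, -0.0], [-0.0, 0.0, -1.0]] [ 0.4  0.2 -0.4] 0.5730389869060878
[[311.2 192. ]
 [310.9 162.9]
 [310.6 132.5]
 [310.3 100.6]
 [310.   67.3]]
307.2 160.2 13.4 [ 0.5709 -0.1837  0.131 ]
307.5 128.8 12.8 [ 0.5749 -0.1501  0.131 ]
305.8 98.5 13.1 [ 0.5765 -0.1188  0.131 ]
306.5 64.5 13.5 [ 0.5809 -0.0856  0.131 ]
```

View pics/w3.png

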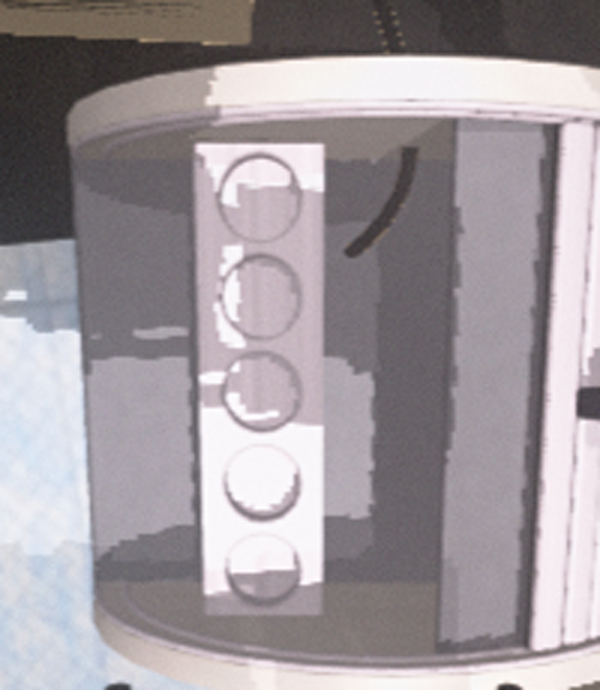

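```bash
python3 - <<'E'
from h import *
import pickle
T,R,c=pickle.load(open("w3.pkl","rb"))
uv=np.array([(307.3,190),(307,161),(307,130),(307,99),(306.7,66)])
Pb=[[-.045,y,.131] for y in(-.066,-.033,0,.033,.066)]
s=least_squares(lambda p:(wproj(b2w(p,Pb),T,R,c)-uv).ravel(),[.62,-.158,-.096]);print(s.x,s.fun.round(1))
print(b2w(s.x,Pb).round(4))
E
```

```text
[ 0.61888879 -0.15666679 -0.10487791] [-0.1  0.3  0.1  0.2  0.   0.6 -0.1 -0.3  0.1 -0.7]
[[ 0.5672 -0.2176  0.131 ]
 [ 0.5707 -0.1848  0.131 ]
 [ 0.5741 -0.152   0.131 ]
 [ 0.5776 -0.1191  0.131 ]
 [ 0.581  -0.0863  0.131 ]]
```

```bash
python3 - <<'E'
from h import *
for uv in[(375,464),(440,520),(490,560)]: print(onplane("scene",sc(*uv),.01).round(3))
for uv in[(660,235),(725,222),(798,205)]: print([onplane("top",tc(*uv),z).round(3) for z in(0.01,.1)])
E
```

```text
[ 0.556 -0.371  0.01 ]
[ 0.589 -0.453  0.01 ]
[ 0.614 -0.509  0.01 ]
[array([ 0.555, -0.374,  0.01 ]), array([ 0.54 , -0.352,  0.1  ])]
[array([ 0.573, -0.454,  0.01 ]), array([ 0.556, -0.427,  0.1  ])]
[array([ 0.596, -0.544,  0.01 ]), array([ 0.578, -0.512,  0.1  ])]
```

Call:
{"method": "drive_tool", "body": {
  "increments": [
    [[-4.5, -1.2, 0, 0, 0, 0], [-4.5, -1.2, 0, 0, 0, 0], [-4.5, -1.2, 0, 0, 0, 0], [-4.5, -1.2, 0, 0, 0, 0], [-4.5, -1.2, 0, 0, 0, 0]]
  ]
}}

```text
time: 10.4
eef_pos: [0.5057, -0.4163, 0.3683]
orientation: [[0.098, 0.995, 0.0], [0.995, -0.098, -0.0], [-0.0, 0.0, -1.0]]
ft_force: [1.1, 0.0, -0.7]
finger_gap: 0.572
```

Call:
{"method": "drive_tool", "body": {
  "increments": [
    [[-4.5, -1.1, 0, 0, 0, 0], [-4.5, -1.1, 0, 0, 0, 0], [-4.5, -1, 5, 0, 0, 0], [-4.5, -1, 5, 0, 0, 0], [0, 0, 5, 0, 0, 0]]
  ]
}}

```text
time: 10.9
eef_pos: [0.4496, -0.5719, 0.2443]
orientation: [[0.106, 0.994, -0.001], [0.994, -0.106, -0.004], [-0.004, -0.001, -1.0]]
ft_force: [0.5, -0.5, -0.4]
finger_gap: 0.576
```

Call:
{"method": "drive_tool", "body": {
  "increments": [
    [[0, 0, 0, 0, 0, 0], [0, 0, 0, 0, 0, 0], [0, 0, 0, 0, 0, 0], [0, 0, 0, 0, 0, 0], [0, 0, 0, 0, 0, 0]]
  ]
}}

```text
time: 11.4
eef_pos: [0.4567, -0.5655, 0.2468]
orientation: [[0.095, 0.995, 0.002], [0.995, -0.095, -0.002], [-0.002, 0.002, -1.0]]
ft_force: [0.6, -0.1, -0.2]
finger_gap: 0.578
```

```bash
python3 look.py w4 wrist; python3 - <<'E'
from h import *
import pickle
T,R,c=pickle.load(open("w4.pkl","rb"));print(wproj([[.445,-.442,.036],[.445,-.442,0]],T,R,c))
E
```

```text
[ 0.4567 -0.5655  0.2468] [[0.095, 0.995, 0.002], [0.995, -0.095, -0.002], [-0.002, 0.002, -1.0]] [ 0.6 -0.1 -0.2] 0.5775024031315592
[[299.22946477  46.73616939]
 [301.49557405  52.15695319]]
```

View pics/w4.png

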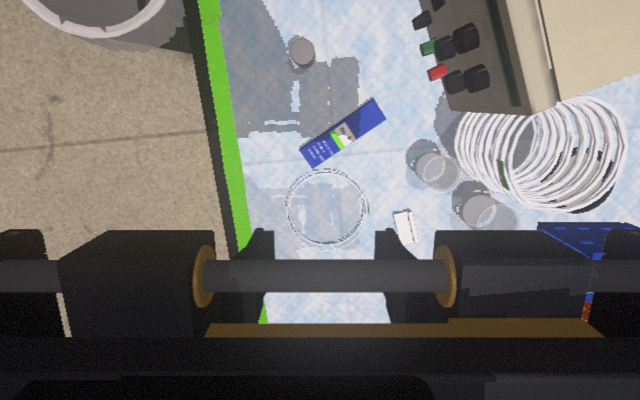

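The pot is at (302,53), and everything around it is clear. I'll measure its lid numerically.

```bash
cat >pot.py <<'E'
from h import *
import sys,pickle,cv2
def find(n,guess,win=40):
    T,R,c=pickle.load(open(n+".pkl","rb"))
    P=np.array([*guess,.036]);u,v=wproj(P,T,R,c)
    rad=c["fx"]*.012/abs(((P-T)@R-np.array(c["mount"])[:3,3])@np.array(c["mount"])[:3,2])
    x0,y0=max(int(u-win),0),max(int(v-win),0)
    g=cv2.cvtColor(c["color"],cv2.COLOR_RGB2GRAY)[y0:int(v+win),x0:int(u+win)]
    h=cv2.HoughCircles(cv2.resize(g,None,fx=4,fy=4,interpolation=cv2.INTER_CUBIC),cv2.HOUGH_GRADIENT,1,20,param1=100,param2=12,minRadius=int(rad*4*.85),maxRadius=int(rad*4*1.15))
    print("pred",u.round(1),v.round(1),rad.round(1))
    for a in ([] if h is None else h[0][:4]):
        uu,vv=x0+(a[0]-1.5)/4,y0+(a[1]-1.5)/4;o,d=wray((uu,vv),T,R,c);q=o+d*(.036-o[2])/d[2]
        print(uu.round(1),vv.round(1),(a[2]/4).round(1),q.round(4),"tool cm:",(((q-T)@R)*100).round(2))
if __name__=="__main__": find(sys.argv[1],(float(sys.argv[2]),float(sys.argv[3])),*(int(v) for v in sys.argv[4:]))
E
python3 pot.py w4 .445 -.442
```

```text
pred 299.2 46.7 12.8
301.2 50.8 13.0 [ 0.4465 -0.4457  0.036 ] tool cm: [11.86 -2.2  21.05]
```

Call:
{"method": "drive_tool", "body": {
  "increments": [
    [[4, -1.1, 0, 0, 0, 0], [4, -1.1, 0, 0, 0, 0], [3.9, 0, 4, 0, 0, 0], [0, 0, 4, 0, 0, 0], [0, 0, 3, 0, 0, 0]]
  ]
}}

```text
time: 11.95
eef_pos: [0.4465, -0.4464, 0.1376]
orientation: [[0.093, 0.996, 0.001], [0.996, -0.093, 0.001], [0.002, 0.001, -1.0]]
ft_force: [-0.6, -0.8, 0.4]
finger_gap: 0.571
```

Call:
{"method": "drive_tool", "body": {
  "increments": [
    [[0, 0, 0, 0, 0, 0], [0, 0, 0, 0, 0, 0], [0, 0, 0, 0, 0, 0], [0, 0, 0, 0, 0, 0], [0, 0, 0, 0, 0, 0]]
  ]
}}

```text
time: 12.45
eef_pos: [0.4454, -0.4494, 0.14]
orientation: [[0.096, 0.995, 0.001], [0.995, -0.096, -0.001], [-0.001, 0.001, -1.0]]
ft_force: [0.7, -0.1, -0.3]
finger_gap: 0.57
```

Call:
{"method": "drive_tool", "body": {
  "increments": [
    [[0.38, 0.07, 3, 0, 0, 0], [0, 0, 3, 0, 0, 0], [0, 0, 3, 0, 0, 0], [0, 0, 1.3, 0, 0, 0], [0, 0, 0, 0, 0, 0]]
  ]
}}

```text
time: 12.95
eef_pos: [0.4457, -0.4446, 0.0348]
orientation: [[0.096, 0.995, -0.002], [0.995, -0.096, 0.001], [0.001, -0.002, -1.0]]
ft_force: [-0.4, -0.5, -0.1]
finger_gap: 0.577
```

Call:
{"method": "drive_tool", "body": {
  "increments": [
    [[0, 0, 0, 0, 0, 0], [0, 0, 0, 0, 0, 0], [0, 0, 0, 0, 0, 0], [0, 0, 0, 0, 0, 0], [0, 0, 0, 0, 0, 0]]
  ]
}}

```text
time: 13.45
eef_pos: [0.4464, -0.4452, 0.0363]
orientation: [[0.096, 0.995, 0.001], [0.995, -0.096, -0.0], [-0.0, 0.001, -1.0]]
ft_force: [0.3, -0.2, -0.2]
finger_gap: 0.572
```

Call:
{"method": "drive_tool", "body": {
  "increments": [
    [[0, 0, 0, 0, 0, 0], [0, 0, 0, 0, 0, 0], [0, 0, 0, 0, 0, 0], [0, 0, 0, 0, 0, 0], [0, 0, 0, 0, 0, 0]]
  ],
  "grip": 1.5,
  "force": 20
}}

```text
time: 13.95
eef_pos: [0.4463, -0.445, 0.0359]
orientation: [[0.096, 0.995, 0.0], [0.995, -0.096, 0.0], [0.0, 0.0, -1.0]]
ft_force: [-0.1, 0.2, -0.8]
finger_gap: 0.267
```

Call:
{"method": "drive_tool", "body": {
  "increments": [
    [[0, 0, 0, 0, 0, 0], [0, 0, 0, 0, 0, 0], [0, 0, -2, 0, 0, 0], [0, 0, -4, 0, 0, 0], [0, 0, -5, 0, 0, 0]]
  ]
}}

```text
time: 14.45
eef_pos: [0.4454, -0.4441, 0.1456]
orientation: [[0.096, 0.995, -0.003], [0.995, -0.096, 0.002], [0.002, -0.003, -1.0]]
ft_force: [2.1, -0.0, -0.0]
finger_gap: 0.272
```

Call:
{"method": "drive_tool", "body": {
  "increments": [
    [[0, 0, -5, 0, 0, 0], [0, 0, -5, 0, 0, 0], [0, 0, 0, 0, 0, 0], [0, 0, 0, 0, 0, 0], [0, 0, 0, 0, 0, 0]]
  ]
}}

```text
time: 14.95
eef_pos: [0.4461, -0.4444, 0.2445]
orientation: [[0.096, 0.995, -0.001], [0.995, -0.096, 0.002], [0.001, -0.001, -1.0]]
ft_force: [0.4, 0.2, -0.2]
finger_gap: 0.267
```

Call:
{"method": "drive_tool", "body": {
  "increments": [
    [[4, 1.6, -1, 0, 0, 0], [4, 1.6, -1, 0, 0, 0], [4, 1.6, -1, 0, 0, 0], [4, 1.7, 0, 0, 0, 0], [4, 1.7, 0, 0, 0, 0]]
  ]
}}

```text
time: 15.45
eef_pos: [0.5474, -0.2518, 0.2746]
orientation: [[0.096, 0.995, -0.002], [0.995, -0.096, 0.001], [0.001, -0.002, -1.0]]
ft_force: [0.4, -0.1, -0.2]
finger_gap: 0.265
```

Call:
{"method": "drive_tool", "body": {
  "increments": [
    [[3.7, 1.6, 0, 0, 0, 0], [0, 0, 3, 0, 0, 0], [0, 0, 3, 0, 0, 0], [0, 0, 3, 0, 0, 0], [0, 0, 0, 0, 0, 0]]
  ]
}}

```text
time: 15.95
eef_pos: [0.5642, -0.217, 0.181]
orientation: [[0.096, 0.995, -0.008], [0.995, -0.096, 0.002], [0.001, -0.008, -1.0]]
ft_force: [-0.6, 0.5, -1.3]
finger_gap: 0.268
```

Call:
{"method": "drive_tool", "body": {
  "increments": [
    [[0, 0, 0, 0, 0, 0], [0, 0, 0, 0, 0, 0], [0, 0, 0, 0, 0, 0], [0, 0, 0, 0, 0, 0], [0, 0, 0, 0, 0, 0]]
  ]
}}

```text
time: 16.45
eef_pos: [0.5668, -0.2187, 0.1864]
orientation: [[0.096, 0.995, 0.001], [0.995, -0.096, 0.0], [0.0, 0.001, -1.0]]
ft_force: [0.0, -1.2, -0.9]
finger_gap: 0.271
```

```bash
cat >d.py <<'E'
import sys,numpy as np
from plant import r
o=r.get_obs();T=np.array(o["eef_pos"]);R=np.array(o["orientation"])
print("t",o["time"],T.round(4),"to go, tool cm:",(((np.array([float(v) for v in sys.argv[1:4]])-T)@R)*100).round(2),"F",np.round(o["ft_force"],1),"yaw",np.arctan2(-R[1,1]*-1,R[0,1]).round(4),"gap",round(o["finger_gap"],3))
E
python3 d.py .5672 -.2176 .16
```

```text
t 16.45 [ 0.5668 -0.2187  0.1864] to go, tool cm: [0.11 0.03 2.64] F [ 0.  -1.2 -0.9] yaw -0.0962 gap 0.271
```

Call:
{"method": "drive_tool", "body": {
  "increments": [
    [[0.11, 0.03, 0.7, 0, 0, 0], [0, 0, 0.7, 0, 0, 0], [0, 0, 0, 0, 0, 0], [0, 0, 0, 0, 0, 0], [0, 0, 0, 0, 0, 0]]
  ]
}}

```text
time: 16.95
eef_pos: [0.567, -0.2176, 0.172]
orientation: [[0.096, 0.995, 0.0], [0.995, -0.096, -0.0], [-0.0, 0.0, -1.0]]
ft_force: [-0.4, -0.1, -1.0]
finger_gap: 0.267
```

Call:
{"method": "drive_tool", "body": {
  "increments": [
    [[0, 0, 0.4, 0, 0, 0], [0, 0, 0.3, 0, 0, 0], [0, 0, 0.3, 0, 0, 0], [0, 0, 0, 0, 0, 0], [0, 0, 0, 0, 0, 0]]
  ]
}}

```text
time: 17.45
eef_pos: [0.567, -0.2175, 0.1619]
orientation: [[0.096, 0.995, -0.0], [0.995, -0.096, 0.0], [0.0, -0.0, -1.0]]
ft_force: [-1.3, 0.6, -0.6]
finger_gap: 0.268
```

Call:
{"method": "drive_tool", "body": {
  "increments": [
    [[0, 0, 0.3, 0, 0, 0], [0, 0, 0.3, 0, 0, 0], [0, 0, 0.15, 0, 0, 0], [0, 0, 0, 0, 0, 0], [0, 0, 0, 0, 0, 0]]
  ]
}}

```text
time: 17.95
eef_pos: [0.567, -0.2175, 0.1544]
orientation: [[0.096, 0.995, -0.0], [0.995, -0.096, 0.0], [0.0, -0.0, -1.0]]
ft_force: [0.9, 1.1, -0.6]
finger_gap: 0.268
```

Call:
{"method": "drive_tool", "body": {
  "increments": [
    [[0, 0, 0, 0, 0, 0], [0, 0, 0, 0, 0, 0], [0, 0, 0, 0, 0, 0], [0, 0, -1, 0, 0, 0], [0, 0, -3, 0, 0, 0]]
  ],
  "grip": 4.4
}}

```text
time: 18.45
eef_pos: [0.5659, -0.2168, 0.1933]
orientation: [[0.096, 0.995, -0.004], [0.995, -0.096, 0.001], [0.001, -0.004, -1.0]]
ft_force: [-0.4, -0.4, -0.0]
finger_gap: 0.501
```

Call:
{"method": "drive_tool", "body": {
  "increments": [
    [[0, 0, -5, 0, 0, 0], [0, 0, -5, 0, 0, 0], [0, 0, -5, 0, 0, 0], [0, 0, -3, 0, 0, 0], [3.7, -2, 0, 0, 0, 0]]
  ]
}}

```text
time: 18.95
eef_pos: [0.5497, -0.1883, 0.3797]
orientation: [[0.111, 0.994, 0.006], [0.994, -0.111, -0.006], [-0.005, 0.007, -1.0]]
ft_force: [-1.2, 0.1, 1.0]
finger_gap: 0.507
```

Call:
{"method": "drive_tool", "body": {
  "increments": [
    [[3.7, -2, 0, 0, 0, 0], [3.7, -2, 0, 0, 0, 0], [3.7, -2, 0, 0, 0, 0], [3.7, -2.1, 0, 0, 0, 0], [3.7, -2.1, 0, 0, 0, 0]]
  ]
}}

```text
time: 19.45
eef_pos: [0.477, -0.0089, 0.3773]
orientation: [[0.098, 0.995, 0.001], [0.995, -0.098, 0.002], [0.002, 0.001, -1.0]]
ft_force: [1.9, 0.8, -0.5]
finger_gap: 0.506
```

Call:
{"method": "drive_tool", "body": {
  "increments": [
    [[3.7, -2.1, 0, 0, 0, 0], [3.7, -2.1, 0, 0, 0, 0], [3.5, -2.1, 5, 0, 0, 0], [0, 0, 5, 0, 0, 0], [0, 0, 2, 0, 0, 0]]
  ]
}}

```text
time: 19.95
eef_pos: [0.4276, 0.0961, 0.2651]
orientation: [[0.097, 0.995, -0.004], [0.995, -0.097, -0.001], [-0.002, -0.003, -1.0]]
ft_force: [-0.4, -0.9, 0.8]
finger_gap: 0.506
```

Call:
{"method": "drive_tool", "body": {
  "increments": [
    [[0, 0, 0, 0, 0, 0], [0, 0, 0, 0, 0, 0], [0, 0, 0, 0, 0, 0], [0, 0, 0, 0, 0, 0], [0, 0, 0, 0, 0, 0]]
  ]
}}

```text
time: 20.45
eef_pos: [0.4298, 0.0965, 0.2689]
orientation: [[0.098, 0.995, 0.0], [0.995, -0.098, 0.001], [0.001, 0.0, -1.0]]
ft_force: [-1.0, -0.2, -0.1]
finger_gap: 0.505
```

```bash
python3 look.py w5 wrist; python3 pot.py w5 .4225 .2205; echo; python3 pot.py w5 .512 .2865;echo; python3 pot.py w5 .414 .358;
```

```text
[0.4298 0.0965 0.2689] [[0.098, 0.995, 0.0], [0.995, -0.098, 0.001], [0.001, 0.0, -1.0]] [-1.  -0.2 -0.1] 0.5049394918089146
pred 305.0 49.9 12.0
305.2 42.2 12.1 [0.4235 0.2275 0.036 ] tool cm: [12.96 -1.92 23.3 ]

pred 391.0 -34.5 12.7

pred 278.6 -112.1 13.3
305.5 42.0 12.0 [0.4238 0.2277 0.036 ] tool cm: [12.99 -1.89 23.3 ]
298.2 253.5 15.1 [0.39  0.002 0.036] tool cm: [-9.81 -3.04 23.28]
296.2 247.5 13.2 [0.3886 0.0097 0.036 ] tool cm: [-9.06 -3.25 23.28]
302.2 249.8 13.2 [0.3952 0.0062 0.036 ] tool cm: [-9.34 -2.56 23.29]
```

View pics/w5.png

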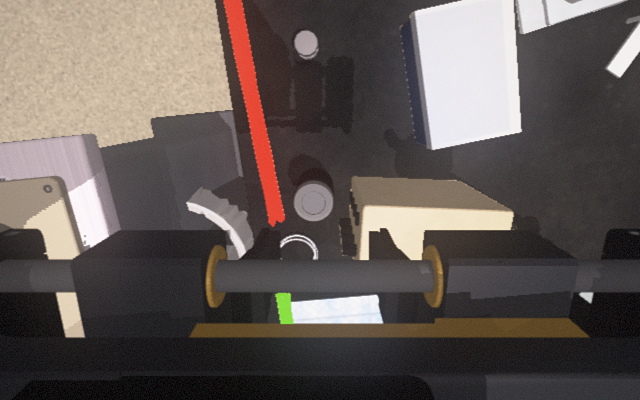

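```bash
python3 - <<'E'
from h import *
import pickle
T,R,c=pickle.load(open("w5.pkl","rb"))
for uv in [(403,40),(427,148),(352,178)]:
    for z in (0,.05,.09):
        o,d=wray(uv,T,R,c);print(uv,z,(o+d*(z-o[2])/d[2]).round(3))
# heights: match top/scene corners by triangulation
for name,t,s in [("white front-left corner",(148,245),(196,123)),("beige front-right top",(348,303),(152,135)),("beige front-left",(280,297),(152,128)),("white front right",(258,240),(267,112))]:
    f=lambda P:np.r_[proj("top",P)-tc(*t),proj("scene",P)-sc(*s)]
    q=least_squares(f,[.5,.1,.05]);print(name,q.x.round(3),q.fun.round(1))
E
```

```text
(403, 40) 0 [0.529 0.225 0.   ]
(403, 40) 0.05 [0.517 0.218 0.05 ]
(403, 40) 0.09 [0.508 0.212 0.09 ]
(427, 148) 0 [0.552 0.105 0.   ]
(427, 148) 0.05 [0.538 0.112 0.05 ]
(427, 148) 0.09 [0.527 0.118 0.09 ]
(352, 178) 0 [0.461 0.077 0.   ]
(352, 178) 0.05 [0.458 0.088 0.05 ]
(352, 178) 0.09 [0.456 0.097 0.09 ]
white front-left corner [ 0.561  0.257 -0.063] [ 0.8 -4.4 -4.2  1. ]
beige front-right top [0.447 0.    0.181] [ 0.  -0.1 -0.1  0. ]
beige front-left [0.464 0.076 0.12 ] [ 0.2 -1.4 -1.3  0.3]
white front right [0.577 0.101 0.073] [  2.4 -12.9 -12.    3.3]
```

Call:
{"method": "drive_tool", "body": {
  "increments": [
    [[4.4, -0.6, 0, 0, 0, 0], [4.4, -0.6, 0, 0, 0, 0], [4.17, -0.7, 5, 0, 0, 0], [0, 0, 5, 0, 0, 0], [0, 0, 3, 0, 0, 0]]
  ]
}}

```text
time: 21.0
eef_pos: [0.4225, 0.2177, 0.1471]
orientation: [[0.096, 0.995, -0.002], [0.995, -0.096, -0.003], [-0.003, -0.002, -1.0]]
ft_force: [0.5, -0.3, -0.2]
finger_gap: 0.506
```

Call:
{"method": "drive_tool", "body": {
  "increments": [
    [[0, 0, 0, 0, 0, 0], [0, 0, 0, 0, 0, 0], [0, 0, 0, 0, 0, 0], [0, 0, 0, 0, 0, 0], [0, 0, 0, 0, 0, 0]]
  ]
}}

```text
time: 21.5
eef_pos: [0.4243, 0.2178, 0.1511]
orientation: [[0.098, 0.995, 0.001], [0.995, -0.098, 0.002], [0.002, 0.0, -1.0]]
ft_force: [0.1, -0.3, -0.8]
finger_gap: 0.502
```

```bash
python3 d.py .4237 .2276 .036
```

```text
t 21.5 [0.4243 0.2178 0.1511] to go, tool cm: [ 0.95 -0.16 11.51] F [ 0.1 -0.3 -0.8] yaw -0.0983 gap 0.502
```

Call:
{"method": "drive_tool", "body": {
  "increments": [
    [[0.95, -0.16, 0, 0, 0, 0], [0, 0, 3, 0, 0, 0], [0, 0, 3, 0, 0, 0], [0, 0, 3, 0, 0, 0], [0, 0, 0, 0, 0, 0]]
  ]
}}

```text
time: 22.0
eef_pos: [0.4211, 0.2263, 0.0572]
orientation: [[0.098, 0.995, -0.004], [0.995, -0.098, -0.004], [-0.005, -0.004, -1.0]]
ft_force: [0.2, 0.2, -0.0]
finger_gap: 0.508
```

Call:
{"method": "drive_tool", "body": {
  "increments": [
    [[0, 0, 1.25, 0, 0, 0], [0, 0, 1.25, 0, 0, 0], [0, 0, 0, 0, 0, 0], [0, 0, 0, 0, 0, 0], [0, 0, 0, 0, 0, 0]]
  ]
}}

```text
time: 22.5
eef_pos: [0.4235, 0.2272, 0.0355]
orientation: [[0.098, 0.995, 0.0], [0.995, -0.098, 0.001], [0.001, 0.0, -1.0]]
ft_force: [-0.8, 0.8, 0.1]
finger_gap: 0.505
```

```bash
python3 d.py .4237 .2276 .036
```

```text
t 22.5 [0.4235 0.2272 0.0355] to go, tool cm: [ 0.04  0.02 -0.05] F [-0.8  0.8  0.1] yaw -0.0984 gap 0.505
```

Call:
{"method": "drive_tool", "body": {
  "increments": [
    [[0, 0, 0, 0, 0, 0], [0, 0, 0, 0, 0, 0], [0, 0, 0, 0, 0, 0], [0, 0, 0, 0, 0, 0], [0, 0, 0, 0, 0, 0]]
  ],
  "grip": 1.5
}}

```text
time: 23.0
eef_pos: [0.4231, 0.227, 0.035]
orientation: [[0.098, 0.995, -0.0], [0.995, -0.098, -0.0], [-0.0, -0.0, -1.0]]
ft_force: [-0.3, -0.7, 2.3]
finger_gap: 0.268
```

Call:
{"method": "drive_tool", "body": {
  "increments": [
    [[0, 0, 0, 0, 0, 0], [0, 0, 0, 0, 0, 0], [0, 0, -2, 0, 0, 0], [0, 0, -5, 0, 0, 0], [0, 0, -5, 0, 0, 0]]
  ]
}}

```text
time: 23.5
eef_pos: [0.4226, 0.2259, 0.1556]
orientation: [[0.099, 0.995, -0.002], [0.995, -0.099, -0.003], [-0.003, -0.001, -1.0]]
ft_force: [-0.7, 2.3, -0.3]
finger_gap: 0.272
```

Call:
{"method": "drive_tool", "body": {
  "increments": [
    [[0, 0, -5, 0, 0, 0], [0, 0, -5, 0, 0, 0], [0, 0, -5, 0, 0, 0], [0, 0, -5, 0, 0, 0], [-3.6, 1.7, 0, 0, 0, 0]]
  ]
}}

```text
time: 24.0
eef_pos: [0.4368, 0.1943, 0.3602]
orientation: [[0.09, 0.996, 0.005], [0.996, -0.09, 0.005], [0.006, 0.005, -1.0]]
ft_force: [0.5, 0.4, -1.4]
finger_gap: 0.268
```

Call:
{"method": "drive_tool", "body": {
  "increments": [
    [[-3.6, 1.7, 0, 0, 0, 0], [-3.6, 1.7, 0, 0, 0, 0], [-3.6, 1.7, 0, 0, 0, 0], [-3.6, 1.7, 0, 0, 0, 0], [-3.6, 1.7, 0, 0, 0, 0]]
  ]
}}

```text
time: 24.5
eef_pos: [0.5036, 0.0001, 0.3548]
orientation: [[0.098, 0.995, -0.0], [0.995, -0.098, 0.001], [0.001, -0.001, -1.0]]
ft_force: [0.4, 0.3, -1.1]
finger_gap: 0.267
```

Call:
{"method": "drive_tool", "body": {
  "increments": [
    [[-3.6, 1.7, 0, 0, 0, 0], [-3.6, 1.7, 0, 0, 0, 0], [-3.6, 1.7, 0, 0, 0, 0], [-3.6, 1.7, 0, 0, 0, 0], [-3.6, 1.7, 0, 0, 0, 0]]
  ]
}}

```text
time: 25.0
eef_pos: [0.5693, -0.1816, 0.3544]
orientation: [[0.098, 0.995, -0.002], [0.995, -0.098, -0.0], [-0.001, -0.002, -1.0]]
ft_force: [0.3, 0.7, 1.8]
finger_gap: 0.271
```

Call:
{"method": "drive_tool", "body": {
  "increments": [
    [[0, 0, 0, 0, 0, 0], [0, 0, 0, 0, 0, 0], [0, 0, 0, 0, 0, 0], [0, 0, 0, 0, 0, 0], [0, 0, 0, 0, 0, 0]]
  ]
}}

```text
time: 25.5
eef_pos: [0.569, -0.1786, 0.3555]
orientation: [[0.096, 0.995, 0.0], [0.995, -0.096, 0.0], [0.0, 0.0, -1.0]]
ft_force: [0.3, -0.1, 0.2]
finger_gap: 0.268
```

```bash
python3 d.py .5707 -.1848 .185
```

```text
t 25.5 [ 0.569  -0.1786  0.3555] to go, tool cm: [-0.61  0.22 17.05] F [ 0.3 -0.1  0.2] yaw -0.0957 gap 0.268
```

Call:
{"method": "drive_tool", "body": {
  "increments": [
    [[-0.6, 0.2, 4, 0, 0, 0], [0, 0, 4, 0, 0, 0], [0, 0, 4, 0, 0, 0], [0, 0, 3.5, 0, 0, 0], [0, 0, 1.5, 0, 0, 0]]
  ]
}}

```text
time: 26.0
eef_pos: [0.5691, -0.1846, 0.1826]
orientation: [[0.096, 0.995, -0.004], [0.995, -0.096, 0.001], [0.001, -0.004, -1.0]]
ft_force: [-0.0, 0.5, 0.1]
finger_gap: 0.269
```

Call:
{"method": "drive_tool", "body": {
  "increments": [
    [[0, 0, 0, 0, 0, 0], [0, 0, 0, 0, 0, 0], [0, 0, 0, 0, 0, 0], [0, 0, 0, 0, 0, 0], [0, 0, 0, 0, 0, 0]]
  ]
}}

```text
time: 26.5
eef_pos: [0.5704, -0.1867, 0.1862]
orientation: [[0.098, 0.995, 0.001], [0.995, -0.098, -0.0], [-0.0, 0.001, -1.0]]
ft_force: [-1.0, -0.5, -0.3]
finger_gap: 0.266
```

```bash
python3 d.py .5706 -.1848 .1545
```

```text
t 26.5 [ 0.5704 -0.1867  0.1862] to go, tool cm: [ 0.2  -0.    3.17] F [-1.  -0.5 -0.3] yaw -0.0985 gap 0.266
```

Call:
{"method": "drive_tool", "body": {
  "increments": [
    [[0.2, 0, 0.8, 0, 0, 0], [0, 0, 0.8, 0, 0, 0], [0, 0, 0.5, 0, 0, 0], [0, 0, 0, 0, 0, 0], [0, 0, 0, 0, 0, 0]]
  ]
}}

```text
time: 27.0
eef_pos: [0.5701, -0.1847, 0.1642]
orientation: [[0.099, 0.995, -0.001], [0.995, -0.099, -0.001], [-0.001, -0.001, -1.0]]
ft_force: [-0.1, -0.0, -1.4]
finger_gap: 0.266
```

Call:
{"method": "drive_tool", "body": {
  "increments": [
    [[0, 0, 0.3, 0, 0, 0], [0, 0, 0.3, 0, 0, 0], [0, 0, 0.3, 0, 0, 0], [0, 0, 0.2, 0, 0, 0], [0, 0, 0, 0, 0, 0]]
  ]
}}

```text
time: 27.5
eef_pos: [0.5702, -0.1846, 0.1532]
orientation: [[0.099, 0.995, -0.0], [0.995, -0.099, -0.0], [-0.0, -0.0, -1.0]]
ft_force: [-0.3, -0.2, -1.2]
finger_gap: 0.265
```

Call:
{"method": "drive_tool", "body": {
  "increments": [
    [[0, 0, 0, 0, 0, 0], [0, 0, 0, 0, 0, 0], [0, 0, 0, 0, 0, 0], [0, 0, -1, 0, 0, 0], [0, 0, -3, 0, 0, 0]]
  ],
  "grip": 4.4
}}

```text
time: 28.0
eef_pos: [0.5691, -0.184, 0.1923]
orientation: [[0.098, 0.995, -0.004], [0.995, -0.098, 0.0], [-0.0, -0.004, -1.0]]
ft_force: [-0.1, 1.2, 0.9]
finger_gap: 0.498
```

Call:
{"method": "drive_tool", "body": {
  "increments": [
    [[0, 0, -5, 0, 0, 0], [0, 0, -5, 0, 0, 0], [0, 0, -5, 0, 0, 0], [0, 0, -3, 0, 0, 0], [3.7, -1.1, 0, 0, 0, 0]]
  ]
}}

```text
time: 28.5
eef_pos: [0.562, -0.1544, 0.3786]
orientation: [[0.111, 0.994, 0.006], [0.994, -0.111, -0.004], [-0.004, 0.007, -1.0]]
ft_force: [0.3, 0.4, 0.9]
finger_gap: 0.508
```

Call:
{"method": "drive_tool", "body": {
  "increments": [
    [[3.7, -1.1, 0, 0, 0, 0], [3.7, -1.1, 0, 0, 0, 0], [3.7, -1.1, 0, 0, 0, 0], [3.7, -1, 0, 0, 0, 0], [3.7, -1, 0, 0, 0, 0]]
  ]
}}

```text
time: 29.0
eef_pos: [0.5279, 0.0437, 0.3739]
orientation: [[0.099, 0.995, 0.0], [0.995, -0.099, 0.001], [0.001, 0.0, -1.0]]
ft_force: [0.3, 0.4, -0.3]
finger_gap: 0.505
```

Call:
{"method": "drive_tool", "body": {
  "increments": [
    [[3.7, -1, 0, 0, 0, 0], [3.7, -1, 0, 0, 0, 0], [3.7, -1.1, 0, 0, 0, 0], [3.7, -1.1, 5, 0, 0, 0], [0, 0, 5, 0, 0, 0]]
  ]
}}

```text
time: 29.5
eef_pos: [0.5024, 0.1917, 0.2842]
orientation: [[0.091, 0.996, 0.003], [0.996, -0.091, 0.002], [0.003, 0.002, -1.0]]
ft_force: [2.1, 1.1, -0.0]
finger_gap: 0.505
```

Call:
{"method": "drive_tool", "body": {
  "increments": [
    [[0, 0, 2, 0, 0, 0], [0, 0, 0, 0, 0, 0], [0, 0, 0, 0, 0, 0], [0, 0, 0, 0, 0, 0], [0, 0, 0, 0, 0, 0]]
  ]
}}

```text
time: 30.0
eef_pos: [0.5035, 0.1862, 0.2651]
orientation: [[0.099, 0.995, 0.001], [0.995, -0.099, 0.001], [0.001, 0.001, -1.0]]
ft_force: [-0.2, -0.9, 0.1]
finger_gap: 0.505
```

```bash
python3 look.py w6 wrist; python3 pot.py w6 .511 .292; python3 pot.py w6 .413 .362
```

```text
[0.5035 0.1862 0.2651] [[0.099, 0.995, 0.001], [0.995, -0.099, 0.001], [0.001, 0.001, -1.0]] [-0.2 -0.9  0.1] 0.5045952090394856
pred 321.3 67.3 12.0
321.2 62.0 11.4 [0.5115 0.297  0.036 ] tool cm: [11.07 -0.33 22.92]
pred 212.3 0.8 12.5
221.0 4.5 12.2 [0.4207 0.3581 0.036 ] tool cm: [16.26 -9.96 22.92]
```

Call:
{"method": "drive_tool", "body": {
  "increments": [
    [[3, -0.1, 0, 0, 0, 0], [2.5, -0.1, 0, 0, 0, 0], [0, 0, 3, 0, 0, 0], [0, 0, 0, 0, 0, 0], [0, 0, 0, 0, 0, 0]]
  ]
}}

```text
time: 30.55
eef_pos: [0.5063, 0.2404, 0.2344]
orientation: [[0.099, 0.995, -0.0], [0.995, -0.099, -0.001], [-0.001, -0.0, -1.0]]
ft_force: [0.3, 0.8, 1.1]
finger_gap: 0.506
```

Call:
{"method": "drive_tool", "body": {
  "increments": [
    [[0, 0, 0, 0, 0, 0], [0, 0, 0, 0, 0, 0], [0, 0, 0, 0, 0, 0], [0, 0, 0, 0, 0, 0], [0, 0, 0, 0, 0, 0]]
  ]
}}

```text
time: 31.05
eef_pos: [0.5062, 0.2411, 0.2338]
orientation: [[0.098, 0.995, -0.0], [0.995, -0.098, -0.0], [-0.0, -0.0, -1.0]]
ft_force: [0.5, 0.4, 0.9]
finger_gap: 0.506
```

```bash
python3 look.py w7 wrist; python3 pot.py w7 .511 .297; python3 pot.py w7 .42 .358
```

```text
[0.5062 0.2411 0.2338] [[0.098, 0.995, -0.0], [0.995, -0.098, -0.0], [-0.0, -0.0, -1.0]] [0.5 0.4 0.9] 0.5057845518133781
pred 323.8 119.2 12.6
324.5 119.8 12.2 [0.5116 0.2964 0.036 ] tool cm: [ 5.56 -0.   19.78]
pred 218.3 61.3 13.1
207.2 50.8 13.4 [0.4115 0.3679 0.036 ] tool cm: [ 11.68 -10.66  19.78]
218.5 54.8 13.4 [0.4211 0.3635 0.036 ] tool cm: [11.35 -9.67 19.78]
```

Call:
{"method": "drive_tool", "body": {
  "increments": [
    [[3, 0, 3, 0, 0, 0], [2.6, 0, 4, 0, 0, 0], [0, 0, 4, 0, 0, 0], [0, 0, 0, 0, 0, 0], [0, 0, 0, 0, 0, 0]]
  ]
}}

```text
time: 31.6
eef_pos: [0.512, 0.2958, 0.1245]
orientation: [[0.1, 0.995, -0.0], [0.995, -0.1, -0.002], [-0.002, -0.0, -1.0]]
ft_force: [0.9, -0.5, 0.4]
finger_gap: 0.507
```

Call:
{"method": "drive_tool", "body": {
  "increments": [
    [[0, 0, 0, 0, 0, 0], [0, 0, 0, 0, 0, 0], [0, 0, 0, 0, 0, 0], [0, 0, 0, 0, 0, 0], [0, 0, 0, 0, 0, 0]]
  ]
}}

```text
time: 32.1
eef_pos: [0.5117, 0.2969, 0.124]
orientation: [[0.098, 0.995, -0.0], [0.995, -0.098, 0.0], [0.0, -0.0, -1.0]]
ft_force: [-0.1, 0.1, 0.1]
finger_gap: 0.507
```

```bash
python3 d.py .5116 .2967 .036
```

```text
t 32.1 [0.5117 0.2969 0.124 ] to go, tool cm: [-0.02 -0.01  8.8 ] F [-0.1  0.1  0.1] yaw -0.0986 gap 0.507
```

Call:
{"method": "drive_tool", "body": {
  "increments": [
    [[0, 0, 3, 0, 0, 0], [0, 0, 3, 0, 0, 0], [0, 0, 1.8, 0, 0, 0], [0, 0, 1, 0, 0, 0], [0, 0, 0, 0, 0, 0]]
  ]
}}

```text
time: 32.6
eef_pos: [0.5113, 0.2963, 0.0348]
orientation: [[0.099, 0.995, -0.001], [0.995, -0.099, -0.002], [-0.002, -0.001, -1.0]]
ft_force: [-0.5, -0.3, -0.1]
finger_gap: 0.502
```

Call:
{"method": "drive_tool", "body": {
  "increments": [
    [[0, 0, 0, 0, 0, 0], [0, 0, 0, 0, 0, 0], [0, 0, 0, 0, 0, 0], [0, 0, 0, 0, 0, 0], [0, 0, 0, 0, 0, 0]]
  ],
  "grip": 1.5
}}

```text
time: 33.1
eef_pos: [0.512, 0.2971, 0.0363]
orientation: [[0.098, 0.995, 0.001], [0.995, -0.098, 0.001], [0.001, 0.0, -1.0]]
ft_force: [-1.8, -0.8, 5.4]
finger_gap: 0.269
```

Call:
{"method": "drive_tool", "body": {
  "increments": [
    [[0, 0, 0, 0, 0, 0], [0, 0, -3, 0, 0, 0], [0, 0, -5, 0, 0, 0], [0, 0, -5, 0, 0, 0], [0, 0, -5, 0, 0, 0]]
  ]
}}

```text
time: 33.6
eef_pos: [0.5113, 0.2964, 0.2174]
orientation: [[0.099, 0.995, -0.001], [0.995, -0.099, -0.001], [-0.001, -0.001, -1.0]]
ft_force: [1.4, 1.7, -1.0]
finger_gap: 0.269
```

Call:
{"method": "drive_tool", "body": {
  "increments": [
    [[0, 0, -5, 0, 0, 0], [0, 0, -5, 0, 0, 0], [0, 0, -5, 0, 0, 0], [-3.7, 0.9, 0, 0, 0, 0], [-3.7, 0.9, 0, 0, 0, 0]]
  ]
}}

```text
time: 34.1
eef_pos: [0.5227, 0.2212, 0.3668]
orientation: [[0.096, 0.995, 0.002], [0.995, -0.096, 0.0], [0.0, 0.002, -1.0]]
ft_force: [0.5, -1.1, -0.1]
finger_gap: 0.271
```

Call:
{"method": "drive_tool", "body": {
  "increments": [
    [[-3.7, 0.9, 0, 0, 0, 0], [-3.7, 0.9, 0, 0, 0, 0], [-3.7, 0.9, 0, 0, 0, 0], [-3.7, 0.9, 0, 0, 0, 0], [-3.7, 0.9, 0, 0, 0, 0]]
  ]
}}

```text
time: 34.6
eef_pos: [0.5487, 0.0314, 0.3657]
orientation: [[0.098, 0.995, -0.0], [0.995, -0.098, 0.001], [0.0, -0.0, -1.0]]
ft_force: [0.4, -0.0, 0.5]
finger_gap: 0.268
```

Call:
{"method": "drive_tool", "body": {
  "increments": [
    [[-3.7, 0.9, 0, 0, 0, 0], [-3.7, 0.9, 0, 0, 0, 0], [-3.7, 0.9, 0, 0, 0, 0], [-3.7, 0.9, 0, 0, 0, 0], [-3.3, 0.7, 0, 0, 0, 0]]
  ]
}}

```text
time: 35.1
eef_pos: [0.5737, -0.1533, 0.3655]
orientation: [[0.099, 0.995, -0.001], [0.995, -0.099, -0.0], [-0.0, -0.001, -1.0]]
ft_force: [0.3, -0.2, 0.3]
finger_gap: 0.266
```

Call:
{"method": "drive_tool", "body": {
  "increments": [
    [[0, 0, 0, 0, 0, 0], [0, 0, 0, 0, 0, 0], [0, 0, 0, 0, 0, 0], [0, 0, 0, 0, 0, 0], [0, 0, 0, 0, 0, 0]]
  ]
}}

```text
time: 35.6
eef_pos: [0.5741, -0.1502, 0.3658]
orientation: [[0.096, 0.995, -0.0], [0.995, -0.096, 0.0], [0.0, -0.0, -1.0]]
ft_force: [0.6, 1.0, -2.0]
finger_gap: 0.268
```

```bash
python3 d.py .5741 -.152 .185
```

```text
t 35.6 [ 0.5741 -0.1502  0.3658] to go, tool cm: [-0.18  0.02 18.08] F [ 0.6  1.  -2. ] yaw -0.0965 gap 0.268
```

Call:
{"method": "drive_tool", "body": {
  "increments": [
    [[-0.2, 0, 4, 0, 0, 0], [0, 0, 4, 0, 0, 0], [0, 0, 4, 0, 0, 0], [0, 0, 3.5, 0, 0, 0], [0, 0, 2, 0, 0, 0]]
  ]
}}

```text
time: 36.1
eef_pos: [0.5727, -0.152, 0.188]
orientation: [[0.097, 0.995, -0.003], [0.995, -0.097, 0.0], [0.0, -0.003, -1.0]]
ft_force: [0.6, 0.2, -0.1]
finger_gap: 0.27
```

Call:
{"method": "drive_tool", "body": {
  "increments": [
    [[0, 0, 0, 0, 0, 0], [0, 0, 0, 0, 0, 0], [0, 0, 0, 0, 0, 0], [0, 0, 0, 0, 0, 0], [0, 0, 0, 0, 0, 0]]
  ]
}}

```text
time: 36.6
eef_pos: [0.574, -0.1535, 0.1916]
orientation: [[0.098, 0.995, 0.001], [0.995, -0.098, -0.0], [-0.0, 0.001, -1.0]]
ft_force: [0.0, -0.5, 0.1]
finger_gap: 0.265
```

```bash
python3 d.py .574 -.152 .155
```

```text
t 36.6 [ 0.574  -0.1535  0.1916] to go, tool cm: [ 0.15 -0.02  3.66] F [ 0.  -0.5  0.1] yaw -0.0985 gap 0.265
```

Call:
{"method": "drive_tool", "body": {
  "increments": [
    [[0.15, 0, 0.8, 0, 0, 0], [0, 0, 0.8, 0, 0, 0], [0, 0, 0.8, 0, 0, 0], [0, 0, 0, 0, 0, 0], [0, 0, 0, 0, 0, 0]]
  ]
}}

```text
time: 37.1
eef_pos: [0.5735, -0.1521, 0.1665]
orientation: [[0.099, 0.995, -0.001], [0.995, -0.099, -0.001], [-0.001, -0.001, -1.0]]
ft_force: [0.6, 0.8, -0.7]
finger_gap: 0.271
```

Call:
{"method": "drive_tool", "body": {
  "increments": [
    [[0, 0, 0.4, 0, 0, 0], [0, 0, 0.4, 0, 0, 0], [0, 0, 0.3, 0, 0, 0], [0, 0, 0.2, 0, 0, 0], [0, 0, 0, 0, 0, 0]]
  ]
}}

```text
time: 37.6
eef_pos: [0.5737, -0.152, 0.1543]
orientation: [[0.099, 0.995, -0.0], [0.995, -0.099, 0.0], [0.0, -0.0, -1.0]]
ft_force: [-4.1, 1.9, 8.2]
finger_gap: 0.271
```

Call:
{"method": "drive_tool", "body": {
  "increments": [
    [[0, 0, 0, 0, 0, 0], [0, 0, 0, 0, 0, 0], [0, 0, 0, 0, 0, 0], [0, 0, -1, 0, 0, 0], [0, 0, -3, 0, 0, 0]]
  ],
  "grip": 4.4
}}

```text
time: 38.1
eef_pos: [0.5726, -0.1514, 0.1926]
orientation: [[0.098, 0.995, -0.004], [0.995, -0.098, -0.0], [-0.001, -0.004, -1.0]]
ft_force: [-0.1, -0.3, 0.6]
finger_gap: 0.496
```

Call:
{"method": "drive_tool", "body": {
  "increments": [
    [[0, 0, -5, 0, 0, 0], [0, 0, -5, 0, 0, 0], [0, 0, -5, 0, 0, 0], [0, 0, -3, 0, 0, 0], [3.7, -1.9, 0, 0, 0, 0]]
  ]
}}

```text
time: 38.6
eef_pos: [0.5582, -0.1224, 0.3789]
orientation: [[0.113, 0.994, 0.006], [0.994, -0.113, -0.005], [-0.004, 0.007, -1.0]]
ft_force: [-0.9, 0.2, 0.7]
finger_gap: 0.502
```

Call:
{"method": "drive_tool", "body": {
  "increments": [
    [[3.7, -1.9, 0, 0, 0, 0], [3.7, -1.9, 0, 0, 0, 0], [3.7, -1.9, 0, 0, 0, 0], [3.7, -1.9, 0, 0, 0, 0], [3.7, -1.9, 0, 0, 0, 0]]
  ]
}}

```text
time: 39.1
eef_pos: [0.4845, 0.074, 0.3748]
orientation: [[0.099, 0.995, 0.001], [0.995, -0.099, 0.002], [0.002, 0.001, -1.0]]
ft_force: [0.7, 0.1, 0.2]
finger_gap: 0.51
```

Call:
{"method": "drive_tool", "body": {
  "increments": [
    [[3.7, -1.9, 0, 0, 0, 0], [3.7, -1.9, 0, 0, 0, 0], [3.7, -1.8, 0, 0, 0, 0], [3.7, -1.8, 0, 0, 0, 0], [3.7, -1.8, 4, 0, 0, 0]]
  ]
}}

```text
time: 39.6
eef_pos: [0.4143, 0.2639, 0.3425]
orientation: [[0.099, 0.995, 0.004], [0.995, -0.099, 0.005], [0.005, 0.003, -1.0]]
ft_force: [0.4, 1.5, 0.1]
finger_gap: 0.506
```

Call:
{"method": "drive_tool", "body": {
  "increments": [
    [[0, 0, 5, 0, 0, 0], [0, 0, 4, 0, 0, 0], [0, 0, 0, 0, 0, 0], [0, 0, 0, 0, 0, 0], [0, 0, 0, 0, 0, 0]]
  ]
}}

```text
time: 40.1
eef_pos: [0.4149, 0.2617, 0.2519]
orientation: [[0.1, 0.995, 0.002], [0.995, -0.1, 0.002], [0.002, 0.002, -1.0]]
ft_force: [-0.2, 0.4, 0.2]
finger_gap: 0.502
```

```bash
python3 look.py w8 wrist; python3 pot.py w8 .42 .362
```

```text
[0.4149 0.2617 0.2519] [[0.1, 0.995, 0.002], [0.995, -0.1, 0.002], [0.002, 0.002, -1.0]] [-0.2  0.4  0.2] 0.5015823938764484
pred 319.0 72.4 12.3
310.2 66.8 12.1 [0.4121 0.368  0.036 ] tool cm: [10.5  -1.38 21.61]
```

Call:
{"method": "drive_tool", "body": {
  "increments": [
    [[3.5, -0.5, 0, 0, 0, 0], [3.5, -0.5, 0, 0, 0, 0], [3.5, -0.4, 3, 0, 0, 0], [0, 0, 4, 0, 0, 0], [0, 0, 4, 0, 0, 0]]
  ]
}}

```text
time: 40.65
eef_pos: [0.4106, 0.3693, 0.1396]
orientation: [[0.096, 0.995, 0.002], [0.995, -0.096, 0.002], [0.002, 0.002, -1.0]]
ft_force: [0.8, -0.2, -0.1]
finger_gap: 0.504
```

Call:
{"method": "drive_tool", "body": {
  "increments": [
    [[0, 0, 0, 0, 0, 0], [0, 0, 0, 0, 0, 0], [0, 0, 0, 0, 0, 0], [0, 0, 0, 0, 0, 0], [0, 0, 0, 0, 0, 0]]
  ]
}}

```text
time: 41.15
eef_pos: [0.4107, 0.3676, 0.1408]
orientation: [[0.099, 0.995, 0.001], [0.995, -0.099, 0.002], [0.002, 0.001, -1.0]]
ft_force: [-0.4, 0.5, 0.2]
finger_gap: 0.505
```

```bash
python3 d.py .4119 .368 .036
```

```text
t 41.15 [0.4107 0.3676 0.1408] to go, tool cm: [ 0.03  0.11 10.48] F [-0.4  0.5  0.2] yaw -0.099 gap 0.505
```

Call:
{"method": "drive_tool", "body": {
  "increments": [
    [[0, 0.1, 3, 0, 0, 0], [0, 0, 3, 0, 0, 0], [0, 0, 3, 0, 0, 0], [0, 0, 1.4, 0, 0, 0], [0, 0, 0, 0, 0, 0]]
  ]
}}

```text
time: 41.65
eef_pos: [0.4106, 0.3663, 0.0343]
orientation: [[0.099, 0.995, -0.001], [0.995, -0.099, -0.003], [-0.003, -0.001, -1.0]]
ft_force: [-0.2, 0.3, 0.2]
finger_gap: 0.505
```

Call:
{"method": "drive_tool", "body": {
  "increments": [
    [[0, 0, 0, 0, 0, 0], [0, 0, 0, 0, 0, 0], [0, 0, 0, 0, 0, 0], [0, 0, 0, 0, 0, 0], [0, 0, 0, 0, 0, 0]]
  ],
  "grip": 1.5
}}

```text
time: 42.15
eef_pos: [0.4116, 0.3674, 0.0362]
orientation: [[0.099, 0.995, 0.001], [0.995, -0.099, 0.001], [0.001, 0.001, -1.0]]
ft_force: [-0.3, -1.1, 7.2]
finger_gap: 0.268
```

Call:
{"method": "drive_tool", "body": {
  "increments": [
    [[0, 0, 0, 0, 0, 0], [0, 0, -3, 0, 0, 0], [0, 0, -5, 0, 0, 0], [0, 0, -5, 0, 0, 0], [0, 0, -5, 0, 0, 0]]
  ]
}}

```text
time: 42.65
eef_pos: [0.411, 0.3664, 0.2173]
orientation: [[0.099, 0.995, -0.0], [0.995, -0.099, -0.001], [-0.001, -0.0, -1.0]]
ft_force: [0.5, 1.8, -0.7]
finger_gap: 0.268
```

Call:
{"method": "drive_tool", "body": {
  "increments": [
    [[0, 0, -5, 0, 0, 0], [0, 0, -5, 0, 0, 0], [0, 0, -5, 0, 0, 0], [-3.6, 1.6, 0, 0, 0, 0], [-3.6, 1.6, 0, 0, 0, 0]]
  ]
}}

```text
time: 43.15
eef_pos: [0.4364, 0.2919, 0.3666]
orientation: [[0.097, 0.995, 0.002], [0.995, -0.097, 0.001], [0.001, 0.002, -1.0]]
ft_force: [1.4, -0.9, -1.2]
finger_gap: 0.268
```

Call:
{"method": "drive_tool", "body": {
  "increments": [
    [[-3.6, 1.6, 0, 0, 0, 0], [-3.6, 1.6, 0, 0, 0, 0], [-3.6, 1.6, 0, 0, 0, 0], [-3.6, 1.6, 0, 0, 0, 0], [-3.6, 1.6, 0, 0, 0, 0]]
  ]
}}

```text
time: 43.65
eef_pos: [0.4978, 0.1033, 0.3655]
orientation: [[0.099, 0.995, -0.0], [0.995, -0.099, 0.001], [0.001, -0.0, -1.0]]
ft_force: [0.9, 0.1, -0.5]
finger_gap: 0.269
```

Call:
{"method": "drive_tool", "body": {
  "increments": [
    [[-3.6, 1.6, 0, 0, 0, 0], [-3.6, 1.6, 0, 0, 0, 0], [-3.6, 1.6, 0, 0, 0, 0], [-3.6, 1.7, 0, 0, 0, 0], [-3.6, 1.7, 0, 0, 0, 0]]
  ]
}}

```text
time: 44.15
eef_pos: [0.5619, -0.0832, 0.3654]
orientation: [[0.098, 0.995, -0.0], [0.995, -0.098, -0.0], [-0.0, -0.0, -1.0]]
ft_force: [1.0, 1.0, 0.4]
finger_gap: 0.266
```

Call:
{"method": "drive_tool", "body": {
  "increments": [
    [[-3.6, 1.7, 0, 0, 0, 0], [0, 0, 0, 0, 0, 0], [0, 0, 0, 0, 0, 0], [0, 0, 0, 0, 0, 0], [0, 0, 0, 0, 0, 0]]
  ]
}}

```text
time: 44.65
eef_pos: [0.5751, -0.1176, 0.3656]
orientation: [[0.096, 0.995, 0.0], [0.995, -0.096, 0.0], [0.0, 0.0, -1.0]]
ft_force: [0.1, 0.9, 0.5]
finger_gap: 0.268
```

```bash
python3 d.py .5776 -.1191 .185
```

```text
t 44.65 [ 0.5751 -0.1176  0.3656] to go, tool cm: [-0.13  0.27 18.06] F [0.1 0.9 0.5] yaw -0.096 gap 0.268
```

Call:
{"method": "drive_tool", "body": {
  "increments": [
    [[-0.1, 0.25, 4, 0, 0, 0], [0, 0, 4, 0, 0, 0], [0, 0, 4, 0, 0, 0], [0, 0, 3.5, 0, 0, 0], [0, 0, 2, 0, 0, 0]]
  ]
}}

```text
time: 45.15
eef_pos: [0.5764, -0.1183, 0.1879]
orientation: [[0.096, 0.995, -0.003], [0.995, -0.096, 0.001], [0.0, -0.003, -1.0]]
ft_force: [0.8, -0.3, -0.6]
finger_gap: 0.265
```

Call:
{"method": "drive_tool", "body": {
  "increments": [
    [[0, 0, 0, 0, 0, 0], [0, 0, 0, 0, 0, 0], [0, 0, 0, 0, 0, 0], [0, 0, 0, 0, 0, 0], [0, 0, 0, 0, 0, 0]]
  ]
}}

```text
time: 45.65
eef_pos: [0.5776, -0.1209, 0.1913]
orientation: [[0.099, 0.995, 0.001], [0.995, -0.099, -0.0], [-0.0, 0.001, -1.0]]
ft_force: [0.2, -0.0, -0.8]
finger_gap: 0.268
```

```bash
python3 d.py .5775 -.119 .155
```

```text
t 45.65 [ 0.5776 -0.1209  0.1913] to go, tool cm: [ 0.18 -0.04  3.63] F [ 0.2 -0.  -0.8] yaw -0.0988 gap 0.268
```

Call:
{"method": "drive_tool", "body": {
  "increments": [
    [[0.12, 0, 0.8, 0, 0, 0], [0, 0, 0.8, 0, 0, 0], [0, 0, 0.8, 0, 0, 0], [0, 0, 0, 0, 0, 0], [0, 0, 0, 0, 0, 0]]
  ]
}}

```text
time: 46.15
eef_pos: [0.5772, -0.1198, 0.1662]
orientation: [[0.099, 0.995, -0.001], [0.995, -0.099, -0.001], [-0.001, -0.001, -1.0]]
ft_force: [0.0, 0.3, 0.2]
finger_gap: 0.269
```

Call:
{"method": "drive_tool", "body": {
  "increments": [
    [[0, 0, 0.4, 0, 0, 0], [0, 0, 0.3, 0, 0, 0], [0, 0, 0.3, 0, 0, 0], [0, 0, 0.2, 0, 0, 0], [0, 0, 0, 0, 0, 0]]
  ]
}}

```text
time: 46.65
eef_pos: [0.5774, -0.1198, 0.1545]
orientation: [[0.099, 0.995, -0.0], [0.995, -0.099, -0.001], [-0.001, 0.0, -1.0]]
ft_force: [0.1, -0.2, -1.4]
finger_gap: 0.27
```

Call:
{"method": "drive_tool", "body": {
  "increments": [
    [[0, 0, 0, 0, 0, 0], [0, 0, 0, 0, 0, 0], [0, 0, 0, 0, 0, 0], [0, 0, -1, 0, 0, 0], [0, 0, -3, 0, 0, 0]]
  ],
  "grip": 4.4
}}

```text
time: 47.15
eef_pos: [0.5762, -0.1192, 0.1935]
orientation: [[0.099, 0.995, -0.004], [0.995, -0.099, -0.0], [-0.001, -0.004, -1.0]]
ft_force: [-0.1, 0.5, -0.0]
finger_gap: 0.497
```

Call:
{"method": "drive_tool", "body": {
  "increments": [
    [[0, 0, -5, 0, 0, 0], [0, 0, -5, 0, 0, 0], [0, 0, -5, 0, 0, 0], [0, 0, -3, 0, 0, 0], [-4, 0, 0, 0, 0, 0]]
  ]
}}

```text
time: 47.65
eef_pos: [0.5764, -0.155, 0.3791]
orientation: [[0.09, 0.996, 0.006], [0.996, -0.09, -0.0], [0.0, 0.006, -1.0]]
ft_force: [0.3, 0.7, -0.6]
finger_gap: 0.504
```

Call:
{"method": "drive_tool", "body": {
  "increments": [
    [[-4, 0, 0, 0, 0, 0], [-2, 0, 0, 0, 0, 0], [0, 0, 0, 0, 0, 0], [0, 0, 0, 0, 0, 0], [0, 0, 0, 0, 0, 0]]
  ]
}}

```text
time: 48.15
eef_pos: [0.568, -0.2177, 0.3747]
orientation: [[0.097, 0.995, 0.0], [0.995, -0.097, -0.0], [-0.0, 0.0, -1.0]]
ft_force: [0.3, 1.2, 0.5]
finger_gap: 0.503
```

```bash
python3 look.py w9 wrist 190 0 460 235 2.5; python3 - <<'E'
import pickle,cv2
c=pickle.load(open("w9.pkl","rb"))[2]["color"][...,::-1]
cv2.imwrite("pics/w9.png",cv2.resize(c[0:235,190:460],None,fx=2.5,fy=2.5,interpolation=cv2.INTER_CUBIC))
E
```

```text
[ 0.568  -0.2177  0.3747] [[0.097, 0.995, 0.0], [0.995, -0.097, -0.0], [-0.0, 0.0, -1.0]] [0.3 1.2 0.5] 0.5031273676173232
```

View pics/w9.png

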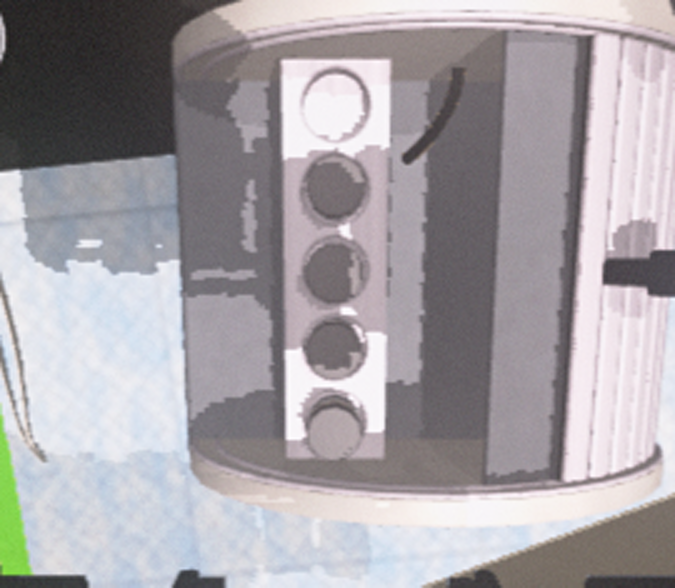

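All four pots are in pockets 0–3 and upright, with lid centres at about (334,433), (334,348), (334,271) and (336,187). Pocket 4, at (336,104), is empty, and the shutter is still open with its pull at (635,272). Next is the magnifier.

Call:
{"method": "drive_tool", "body": {
  "increments": [
    [[4.1, -0.8, 0, 0, 0, 0], [4.1, -0.8, 0, 0, 0, 0], [4.1, -0.9, 0, 0, 0, 0], [4.1, -0.9, 0, 0, 0, 0], [4, -0.9, 0, 0, 0, 0]]
  ]
}}

```text
time: 48.7
eef_pos: [0.5444, -0.0088, 0.3744]
orientation: [[0.097, 0.995, -0.0], [0.995, -0.097, 0.0], [0.0, -0.0, -1.0]]
ft_force: [1.0, 0.2, 0.1]
finger_gap: 0.503
```

Call:
{"method": "drive_tool", "body": {
  "increments": [
    [[0, 0, 0, 0, 0, 0], [0, 0, 0, 0, 0, 0], [0, 0, 0, 0, 0, 0], [0, 0, 0, 0, 0, 0], [0, 0, 0, 0, 0, 0]]
  ]
}}

```text
time: 49.2
eef_pos: [0.5449, -0.0132, 0.3745]
orientation: [[0.101, 0.995, 0.0], [0.995, -0.101, -0.001], [-0.001, 0.0, -1.0]]
ft_force: [-0.5, 0.1, -0.5]
finger_gap: 0.508
```

```bash
python3 - <<'E'
from h import *
import pickle
T,R,c=pickle.load(open("w9.pkl","rb"));p=[.61889,-.15667,-.10488]
for i,uv in enumerate([(334,433),(334,348),(334,271),(336,187)]):
    print(i,(190+uv[0]/2.5,uv[1]/2.5),wproj(b2w(p,[-.045,-.066+.033*i,.154]),T,R,c).round(1))
E
python3 look.py w10 wrist; python3 - <<'E'
from h import *
import pickle,cv2
T,R,c=pickle.load(open("w10.pkl","rb"));p=[.61889,-.15667,-.10488]
print(wproj(b2w(p,[.085-.203*np.cos(.52),.099+.203*np.sin(.52),.279]),T,R,c),wproj(b2w(p,[.085-.161*np.cos(.52),.099+.161*np.sin(.52),.241]),T,R,c))
E
```

```text
0 (323.6, 173.2) [323.7 172.5]
1 (323.6, 139.2) [323.9 141.1]
2 (323.6, 108.4) [324.2 108.2]
3 (324.4, 74.8) [324.5  73.6]
[ 0.5449 -0.0132  0.3745] [[0.101, 0.995, 0.0], [0.995, -0.101, -0.001], [-0.001, 0.0, -1.0]] [-0.5  0.1 -0.5] 0.5076687395137132
[321.48224562 112.10312579] [368.16632373 138.52904063]
```

View pics/w10.png

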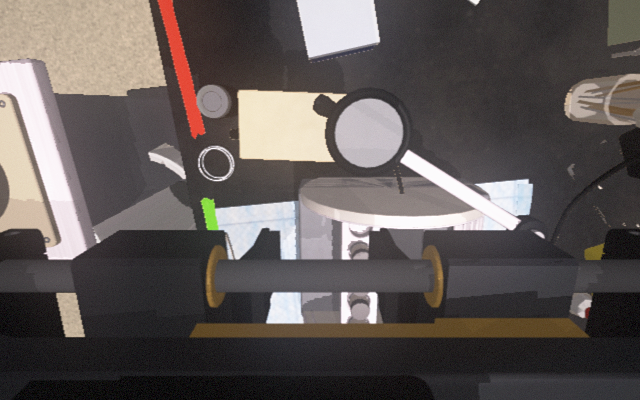

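Lens centre is at (369,131) and the peg top is at (323,104), with the pivot near (530,232). That puts the arm a bit further out than predicted.

```bash
python3 - <<'E'
from h import *
import pickle
T,R,c=pickle.load(open("w10.pkl","rb"));p=[.61889,-.15667,-.10488]
ax=b2w(p,[.085,.099,.235]);print("axis",ax)
for n,uv,z,rr in[("peg",(323,104),.279,.203),("lens",(369,131),.239,.161)]:
    o,d=wray(uv,T,R,c);q=o+d*(z-o[2])/d[2];v=q-ax
    a=np.arctan2(v[1],v[0])-(p[2]+np.pi); a=(a+np.pi)%(2*np.pi)-np.pi
    print(n,q.round(4),"r",np.hypot(*v[:2]).round(4),"q",a.round(3))
for q in (-.58,-.55,.651):
    print(q,b2w(p,[.085-.203*np.cos(q),.099-.203*np.sin(q),.265]).round(4),wproj(b2w(p,[.085-.203*np.cos(q),.099-.203*np.sin(q),.279]),T,R,c).round(1),wproj(b2w(p,[.085-.161*np.cos(q),.099-.161*np.sin(q),.239]),T,R,c).round(1))
E
```

```text
axis [ 0.71378703 -0.06711246  0.235     ]
peg [0.5507 0.0567 0.279 ] r 0.2048 q -0.544
lens [0.5845 0.0326 0.239 ] r 0.1633 q -0.552
-0.58 [0.5566 0.0613 0.265 ] [331.2  95.9] [374.7 127.7]
-0.55 [0.5528 0.0565 0.265 ] [326.2 104. ] [371.2 133. ]
0.651 [ 0.5403 -0.1725  0.265 ] [338.6 390.1] [373.5 332.9]
```

Call:
{"method": "drive_tool", "body": {
  "increments": [
    [[3.5, 0, 0, 0, 0, 0], [3.5, 0, 0, 0, 0, 0], [0, 0, 4, 0, 0, 0], [0, 0, 0, 0, 0, 0], [0, 0, 0, 0, 0, 0]]
  ]
}}

```text
time: 49.75
eef_pos: [0.5516, 0.0566, 0.335]
orientation: [[0.101, 0.995, -0.001], [0.995, -0.101, -0.001], [-0.001, -0.001, -1.0]]
ft_force: [1.3, -0.9, 0.7]
finger_gap: 0.504
```

Call:
{"method": "drive_tool", "body": {
  "increments": [
    [[0, 0, 0, 0, 0, 0], [0, 0, 0, 0, 0, 0], [0, 0, 0, 0, 0, 0], [0, 0, 0, 0, 0, 0], [0, 0, 0, 0, 0, 0]]
  ]
}}

```text
time: 50.25
eef_pos: [0.5518, 0.0577, 0.3346]
orientation: [[0.099, 0.995, 0.0], [0.995, -0.099, -0.0], [-0.0, 0.0, -1.0]]
ft_force: [0.1, 0.8, -0.6]
finger_gap: 0.508
```

```bash
python3 d.py .5515 .0567 .266
```

```text
t 50.25 [0.5518 0.0577 0.3346] to go, tool cm: [-0.1  -0.02  6.86] F [ 0.1  0.8 -0.6] yaw -0.0992 gap 0.508
```

Call:
{"method": "drive_tool", "body": {
  "increments": [
    [[-0.1, 0, 2, 0, 0, 0], [0, 0, 2, 0, 0, 0], [0, 0, 1.8, 0, 0, 0], [0, 0, 1, 0, 0, 0], [0, 0, 0, 0, 0, 0]]
  ]
}}

```text
time: 50.75
eef_pos: [0.5511, 0.0568, 0.2655]
orientation: [[0.099, 0.995, -0.002], [0.995, -0.099, -0.001], [-0.001, -0.002, -1.0]]
ft_force: [-0.2, 0.3, 0.6]
finger_gap: 0.504
```

Call:
{"method": "drive_tool", "body": {
  "increments": [
    [[0, 0, 0, 0, 0, 0], [0, 0, 0, 0, 0, 0], [0, 0, 0, 0, 0, 0], [0, 0, 0, 0, 0, 0], [0, 0, 0, 0, 0, 0]]
  ],
  "grip": 0.5,
  "force": 15
}}

```text
time: 51.25
eef_pos: [0.5514, 0.0571, 0.2666]
orientation: [[0.099, 0.995, -0.001], [0.995, -0.099, 0.0], [0.0, -0.001, -1.0]]
ft_force: [-0.2, -0.7, 4.6]
finger_gap: 0.156
```

Call:
{"method": "drive_tool", "body": {
  "increments": [
    [[0, 0, 0, 0, 0, 0], [0, 0, 0, 0, 0, 0], [0, 0, 0, 0, 0, 0], [0, 0, 0, 0, 0, 0], [0, 0, 0, 0, 0, 0]]
  ]
}}

```text
time: 51.75
eef_pos: [0.5515, 0.0571, 0.2666]
orientation: [[0.099, 0.995, -0.0], [0.995, -0.099, 0.0], [0.0, -0.0, -1.0]]
ft_force: [-4.5, 2.2, 5.2]
finger_gap: 0.156
```

Call:
{"method": "drive_tool", "body": {
  "increments": [
    [[-1.42, -0.79, 0, 0, 0, 0], [-1.48, -0.67, 0, 0, 0, 0], [-1.53, -0.55, 0, 0, 0, 0], [-1.57, -0.43, 0, 0, 0, 0], [-1.59, -0.3, 0, 0, 0, 0]]
  ]
}}

```text
time: 52.25
eef_pos: [0.5167, -0.0165, 0.2666]
orientation: [[0.098, 0.995, 0.0], [0.995, -0.098, 0.0], [0.0, 0.0, -1.0]]
ft_force: [-1.0, 1.6, 4.5]
finger_gap: 0.152
```

Call:
{"method": "drive_tool", "body": {
  "increments": [
    [[-1.62, -0.17, 0, 0, 0, 0], [-1.62, -0.04, 0, 0, 0, 0], [-1.62, 0.08, 0, 0, 0, 0], [-1.61, 0.22, 0, 0, 0, 0], [-1.59, 0.34, 0, 0, 0, 0]]
  ]
}}

```text
time: 52.75
eef_pos: [0.512, -0.0984, 0.2664]
orientation: [[0.1, 0.995, -0.003], [0.995, -0.1, -0.0], [-0.001, -0.003, -1.0]]
ft_force: [-8.1, 0.3, 7.7]
finger_gap: 0.156
```

Call:
{"method": "drive_tool", "body": {
  "increments": [
    [[-1.55, 0.47, 0, 0, 0, 0], [-1.51, 0.59, 0, 0, 0, 0], [-1.46, 0.71, 0, 0, 0, 0], [-1.4, 0.82, 0, 0, 0, 0], [0, 0, 0, 0, 0, 0]]
  ]
}}

```text
time: 53.25
eef_pos: [0.5313, -0.1634, 0.2664]
orientation: [[0.105, 0.995, -0.003], [0.994, -0.105, -0.004], [-0.005, -0.002, -1.0]]
ft_force: [-10.7, -5.6, 7.1]
finger_gap: 0.152
```

```bash
python3 d.py .5403 -.1725 .266
```

```text
t 53.25 [ 0.5313 -0.1634  0.2664] to go, tool cm: [-0.81  0.99  0.04] F [-10.7  -5.6   7.1] yaw -0.1049 gap 0.152
```

Call:
{"method": "drive_tool", "body": {
  "increments": [
    [[-0.4, 0.45, 0, 0, 0, 0], [-0.4, 0.45, 0, 0, 0, 0], [0, 0, 0, 0, 0, 0], [0, 0, 0, 0, 0, 0], [0, 0, 0, 0, 0, 0]]
  ]
}}

```text
time: 53.75
eef_pos: [0.5367, -0.1733, 0.2663]
orientation: [[0.106, 0.994, -0.007], [0.994, -0.106, -0.006], [-0.006, -0.007, -1.0]]
ft_force: [-20.4, -11.1, 9.4]
finger_gap: 0.155
```

Call:
{"method": "drive_tool", "body": {
  "increments": [
    [[0, 0, 0, 0, 0, 0], [0, 0, 0, 0, 0, 0], [0, 0, 0, 0, 0, 0], [0, 0, -1, 0, 0, 0], [0, 0, -3, 0, 0, 0]]
  ],
  "grip": 4.4
}}

```text
time: 54.25
eef_pos: [0.5406, -0.1663, 0.3056]
orientation: [[0.098, 0.995, -0.003], [0.995, -0.098, -0.0], [-0.001, -0.003, -1.0]]
ft_force: [0.9, -0.4, 0.0]
finger_gap: 0.478
```

Call:
{"method": "drive_tool", "body": {
  "increments": [
    [[0, 0, -5, 0, 0, 0], [-4, 0, -3, 0, 0, 0], [-3, 0, 0, 0, 0, 0], [0, 0, 0, 0, 0, 0], [0, 0, 0, 0, 0, 0]]
  ]
}}

```text
time: 54.75
eef_pos: [0.5343, -0.2373, 0.3871]
orientation: [[0.1, 0.995, 0.0], [0.995, -0.1, -0.001], [-0.001, 0.001, -1.0]]
ft_force: [-0.3, 1.0, -0.0]
finger_gap: 0.504
```

Call:
{"method": "drive_tool", "body": {
  "increments": [
    [[0, 0, 0, 0, 0, 0], [0, 0, 0, 0, 0, 0], [0, 0, 0, 0, 0, 0], [0, 0, 0, 0, 0, 0], [0, 0, 0, 0, 0, 0]]
  ]
}}

```text
time: 55.25
eef_pos: [0.5345, -0.2362, 0.3865]
orientation: [[0.098, 0.995, -0.0], [0.995, -0.098, -0.0], [-0.0, -0.0, -1.0]]
ft_force: [-0.5, -0.2, -0.6]
finger_gap: 0.51
```

```bash
python3 look.py w11 wrist 220 0 460 230 3; python3 - <<'E'
from h import *
import pickle
T,R,c=pickle.load(open("w11.pkl","rb"));p=[.61889,-.15667,-.10488]
q=.651
print("peg,lens want",wproj([b2w(p,[.085-.203*np.cos(q),.099-.203*np.sin(q),.279]),[.5739,-.152,.241]],T,R,c))
E
```

```text
[ 0.5345 -0.2362  0.3865] [[0.098, 0.995, -0.0], [0.995, -0.098, -0.0], [-0.0, -0.0, -1.0]] [-0.5 -0.2 -0.6] 0.5095947415480809
peg,lens want [[324.22288981 113.12212465]
 [364.14412827  80.80645569]]
```

View pics/w11.png

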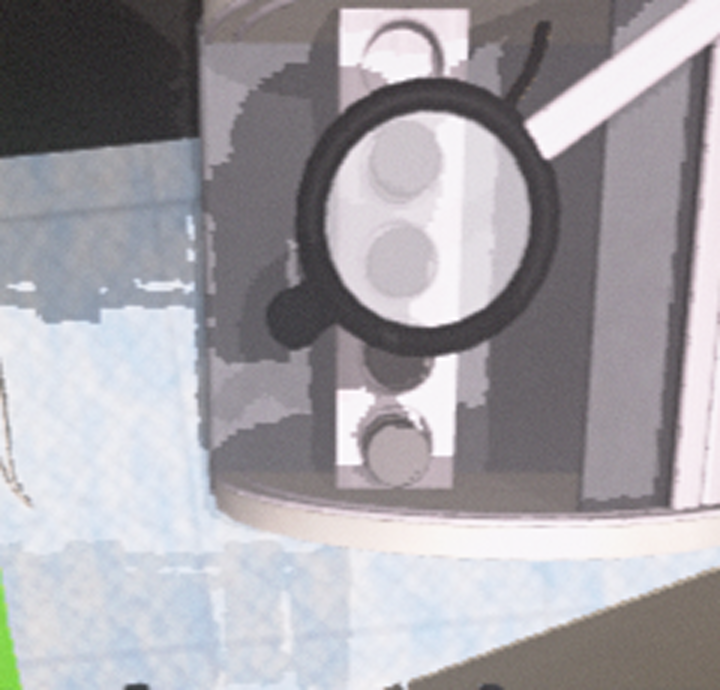

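```bash
python3 - <<'E'
from h import *
import pickle
T,R,c=pickle.load(open("w11.pkl","rb"));p=[.61889,-.15667,-.10488]
Q={}
for n,uv,z in[("lens",(362.7,72.3),.241),("pegtop",(318.3,105),.279),("pot2lid",(220+401/3,260/3),.154),("pot0lid",(220+397/3,453/3),.154)]:
    o,d=wray(uv,T,R,c);q=o+d*(z-o[2])/d[2];Q[n]=q
    cc,s=np.cos(p[2]),np.sin(p[2]);w=q[:2]-p[:2];print(n,q.round(4),"box",(cc*w[0]+s*w[1]).round(4),(-s*w[0]+cc*w[1]).round(4))
b=lambda q:np.array([np.cos(p[2])*(q[0]-p[0])+np.sin(p[2])*(q[1]-p[1]),-np.sin(p[2])*(q[0]-p[0])+np.cos(p[2])*(q[1]-p[1])])
for n in("lens","pegtop"):
    v=b(Q[n])-[.085,.099];print(n,"q",np.arctan2(-v[1],-v[0]).round(3),"r",np.hypot(*v).round(4))
E
```

```text
lens [ 0.5732 -0.1456  0.241 ] box -0.0466 0.0062
pegtop [ 0.5368 -0.1667  0.279 ] box -0.0806 -0.0186
pot2lid [ 0.5729 -0.1524  0.154 ] box -0.0462 -0.0005
pot0lid [ 0.5664 -0.2181  0.154 ] box -0.0457 -0.0666
lens q 0.614 r 0.161
pegtop q 0.617 r 0.2031
```

The lens sits at q≈0.615 and needs about 0.65: the peg slid along the pads during the swing. I'll regrip with the jaws tangential to the arc.

Call:
{"method": "drive_tool", "body": {
  "increments": [
    [[3.5, -0.2, 0, 0, 0, 0], [3.4, -0.2, 0, 0, 0, 0], [0, 0, 0, 0, 0, 7.7], [0, 0, 0, 0, 0, 7.7], [0, 0, 0, 0, 0, 7.7]]
  ]
}}

```text
time: 55.8
eef_pos: [0.5373, -0.1671, 0.3865]
orientation: [[0.485, 0.874, 0.0], [0.874, -0.485, -0.0], [-0.0, 0.0, -1.0]]
ft_force: [0.3, -0.3, 0.1]
finger_gap: 0.508
```

Call:
{"method": "drive_tool", "body": {
  "increments": [
    [[0, 0, 0, 0, 0, 7.7], [0, 0, 0, 0, 0, 7.7], [0, 0, 0, 0, 0, 7.7], [0, 0, 0, 0, 0, 7.7], [0, 0, 2, 0, 0, 0]]
  ]
}}

```text
time: 56.3
eef_pos: [0.5379, -0.1681, 0.368]
orientation: [[0.865, 0.502, 0.003], [0.502, -0.865, -0.002], [0.002, 0.003, -1.0]]
ft_force: [-0.7, -0.3, 0.0]
finger_gap: 0.506
```

Call:
{"method": "drive_tool", "body": {
  "increments": [
    [[0, 0, 2, 0, 0, 0], [0, 0, 0, 0, 0, 0], [0, 0, 0, 0, 0, 0], [0, 0, 0, 0, 0, 0], [0, 0, 0, 0, 0, 0]]
  ]
}}

```text
time: 56.8
eef_pos: [0.5375, -0.1678, 0.3474]
orientation: [[0.862, 0.506, 0.001], [0.506, -0.862, -0.001], [0.001, 0.001, -1.0]]
ft_force: [-0.0, -0.1, 0.1]
finger_gap: 0.509
```

```bash
python3 d.py .5368 -.1667 .267
```

```text
t 56.8 [ 0.5375 -0.1678  0.3474] to go, tool cm: [-0.01 -0.14  8.04] F [-0.  -0.1  0.1] yaw -1.0398 gap 0.509
```

Call:
{"method": "drive_tool", "body": {
  "increments": [
    [[0, -0.14, 3, 0, 0, 0], [0, 0, 2.5, 0, 0, 0], [0, 0, 1.5, 0, 0, 0], [0, 0, 1, 0, 0, 0], [0, 0, 0, 0, 0, 0]]
  ]
}}

```text
time: 57.3
eef_pos: [0.5363, -0.1663, 0.2661]
orientation: [[0.862, 0.506, -0.001], [0.506, -0.862, -0.0], [-0.001, -0.0, -1.0]]
ft_force: [-0.1, -0.3, 0.1]
finger_gap: 0.508
```

Call:
{"method": "drive_tool", "body": {
  "increments": [
    [[0, 0, 0, 0, 0, 0], [0, 0, 0, 0, 0, 0], [0, 0, 0, 0, 0, 0], [0, 0, 0, 0, 0, 0], [0, 0, 0, 0, 0, 0]]
  ],
  "grip": 0.5,
  "force": 10
}}

```text
time: 57.8
eef_pos: [0.5366, -0.1665, 0.2668]
orientation: [[0.862, 0.506, 0.0], [0.506, -0.862, -0.001], [0.0, 0.001, -1.0]]
ft_force: [0.1, 0.5, 1.1]
finger_gap: 0.16
```

Call:
{"method": "drive_tool", "body": {
  "increments": [
    [[0, 0, 0, 0, 0, 0], [0, 0, 0, 0, 0, 0], [0, 0, 0, 0, 0, 0], [0, 0, 0, 0, 0, 0], [0, 0, 0, 0, 0, 0]]
  ]
}}

```text
time: 58.3
eef_pos: [0.5366, -0.1665, 0.2667]
orientation: [[0.862, 0.506, 0.0], [0.506, -0.862, -0.001], [-0.0, 0.001, -1.0]]
ft_force: [-0.4, 0.7, 3.3]
finger_gap: 0.156
```

```bash
python3 d.py .5402 -.1724 .267
```

```text
t 58.3 [ 0.5366 -0.1665  0.2667] to go, tool cm: [ 0.01  0.69 -0.03] F [-0.4  0.7  3.3] yaw -1.0398 gap 0.156
```

Now move it 0.7 cm, release, and retreat for a last look.

Call:
{"method": "drive_tool", "body": {
  "increments": [
    [[0, 0.35, 0, 0, 0, 0], [0, 0.34, 0, 0, 0, 0], [0, 0, 0, 0, 0, 0], [0, 0, 0, 0, 0, 0], [0, 0, 0, 0, 0, 0]]
  ]
}}

```text
time: 58.8
eef_pos: [0.5401, -0.1726, 0.2667]
orientation: [[0.862, 0.506, 0.0], [0.506, -0.862, -0.001], [-0.0, 0.001, -1.0]]
ft_force: [0.3, -0.2, 4.5]
finger_gap: 0.155
```

Call:
{"method": "drive_tool", "body": {
  "increments": [
    [[0, 0, 0, 0, 0, 0], [0, 0, 0, 0, 0, 0], [0, 0, 0, 0, 0, 0], [0, 0, 0, 0, 0, 0], [0, 0, -1, 0, 0, 0]]
  ],
  "grip": 4.4
}}

```text
time: 59.3
eef_pos: [0.5394, -0.172, 0.2758]
orientation: [[0.862, 0.506, -0.002], [0.506, -0.862, -0.0], [-0.002, -0.001, -1.0]]
ft_force: [1.5, -0.5, 0.4]
finger_gap: 0.482
```

Call:
{"method": "drive_tool", "body": {
  "increments": [
    [[0, 0, -3, 0, 0, 0], [0, 0, -4, 0, 0, 0], [0, 0, -4, 0, 0, -7.7], [0, 0, 0, 0, 0, -7.7], [0, 0, 0, 0, 0, -7.7]]
  ]
}}

```text
time: 59.8
eef_pos: [0.5403, -0.1728, 0.3884]
orientation: [[0.59, 0.807, 0.002], [0.807, -0.59, -0.001], [0.001, 0.003, -1.0]]
ft_force: [0.4, 1.1, -0.9]
finger_gap: 0.506
```

Call:
{"method": "drive_tool", "body": {
  "increments": [
    [[0, 0, 0, 0, 0, -7.7], [0, 0, 0, 0, 0, -7.7], [0, 0, 0, 0, 0, -7.7], [0, 0, 0, 0, 0, -7.7], [-4, 0, 0, 0, 0, 0]]
  ]
}}

```text
time: 60.3
eef_pos: [0.5382, -0.2073, 0.387]
orientation: [[0.085, 0.996, 0.001], [0.996, -0.085, 0.002], [0.002, 0.001, -1.0]]
ft_force: [0.6, 0.4, -0.0]
finger_gap: 0.506
```

Call:
{"method": "drive_tool", "body": {
  "increments": [
    [[-4, 0, 0, 0, 0, 0], [0, 0, 0, 0, 0, 0], [0, 0, 0, 0, 0, 0], [0, 0, 0, 0, 0, 0], [0, 0, 0, 0, 0, 0]]
  ]
}}

```text
time: 60.8
eef_pos: [0.5327, -0.2505, 0.3867]
orientation: [[0.097, 0.995, 0.0], [0.995, -0.097, -0.0], [-0.0, 0.0, -1.0]]
ft_force: [0.1, -0.0, -0.1]
finger_gap: 0.506
```

```bash
python3 look.py w12 wrist 220 0 460 230 3; python3 - <<'E'
from h import *
import pickle
T,R,c=pickle.load(open("w12.pkl","rb"));p=[.61889,-.15667,-.10488]
print(wproj(b2w(p,[[.085-.161*np.cos(.65),.099-.161*np.sin(.65),.241],[.085-.203*np.cos(.65),.099-.203*np.sin(.65),.279],[-.045,0,.241]]),T,R,c))
E
```

```text
[ 0.5327 -0.2505  0.3867] [[0.097, 0.995, 0.0], [0.995, -0.097, -0.0], [-0.0, 0.0, -1.0]] [ 0.1 -0.  -0.1] 0.506016305675087
[[368.11864759  59.19346624]
 [324.80719046  91.37235472]
 [365.67621482  61.32579015]]
```

View pics/w12.png

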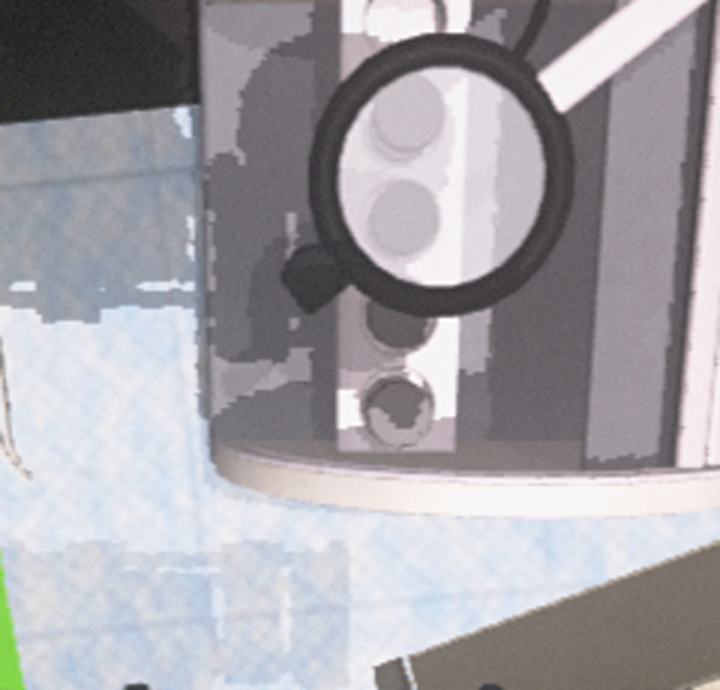

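```bash
python3 - <<'E'
from h import *
import pickle,cv2
p=[.61889,-.15667,-.10488]
for n in("w9","w11","w12"):
    T,R,c=pickle.load(open(n+".pkl","rb"));im=c["color"].astype(int)
    for i in(0,1):
        for z in(.154,.131,.118):
            u,v=wproj(b2w(p,[-.045,-.066+.033*i,z]),T,R,c);print(n,i,z,u.round(1),v.round(1),"crop3",((u-220)*3).round(),(v*3).round(),im[int(v)-3:int(v)+4,int(u)-3:int(u)+4].mean((0,1)).round())
T,R,c=pickle.load(open("w12.pkl","rb"));T2,R2,c2=pickle.load(open("w11.pkl","rb"))
a=c["color"][110:165,325:380,::-1];b=c2["color"][120:175,325:380,::-1]
t=__import__("plant").r.camera("top")["color"][...,::-1]
f=lambda x,s:cv2.resize(x,None,fx=s,fy=s,interpolation=cv2.INTER_CUBIC)
top=np.hstack([f(b,6),f(a,6)]);bot=f(t[165:270,190:450],3);W=780
canvas=np.zeros((330+bot.shape[0]//1,W,3),np.uint8);canvas=canvas[:600];canvas[:330,:660]=top;h=min(600-330,bot.shape[0]);canvas[330:330+h,:780]=bot[:h,:780]
cv2.imwrite("pics/last.png",canvas)
E
```

```text
w9 0 0.154 323.7 172.5 crop3 311.0 517.0 [180. 167. 171.]
w9 0 0.131 323.7 168.6 crop3 311.0 506.0 [180. 167. 170.]
w9 0 0.118 323.7 166.6 crop3 311.0 500.0 [173. 161. 165.]
w9 1 0.154 323.9 141.1 crop3 312.0 423.0 [116. 108. 111.]
w9 1 0.131 323.9 138.9 crop3 312.0 417.0 [116. 108. 111.]
w9 1 0.118 323.9 137.8 crop3 312.0 413.0 [116. 108. 112.]
w11 0 0.154 353.0 150.4 crop3 399.0 451.0 [184. 171. 175.]
w11 0 0.131 351.4 147.8 crop3 394.0 443.0 [183. 170. 174.]
w11 0 0.118 350.5 146.5 crop3 392.0 439.0 [181. 169. 173.]
w11 1 0.154 353.9 119.0 crop3 402.0 357.0 [92. 86. 89.]
w11 1 0.131 352.2 118.2 crop3 397.0 354.0 [88. 82. 86.]
w11 1 0.118 351.3 117.7 crop3 394.0 353.0 [85. 80. 83.]
w12 0 0.154 353.7 137.0 crop3 401.0 411.0 [119. 112. 115.]
w12 0 0.131 352.0 135.1 crop3 396.0 405.0 [120. 112. 116.]
w12 0 0.118 351.1 134.2 crop3 393.0 402.0 [119. 112. 116.]
w12 1 0.154 354.7 105.0 crop3 404.0 315.0 [84. 79. 82.]
w12 1 0.131 352.9 104.9 crop3 399.0 315.0 [87. 82. 85.]
w12 1 0.118 351.9 104.9 crop3 396.0 315.0 [88. 83. 87.]
```

View pics/last.png

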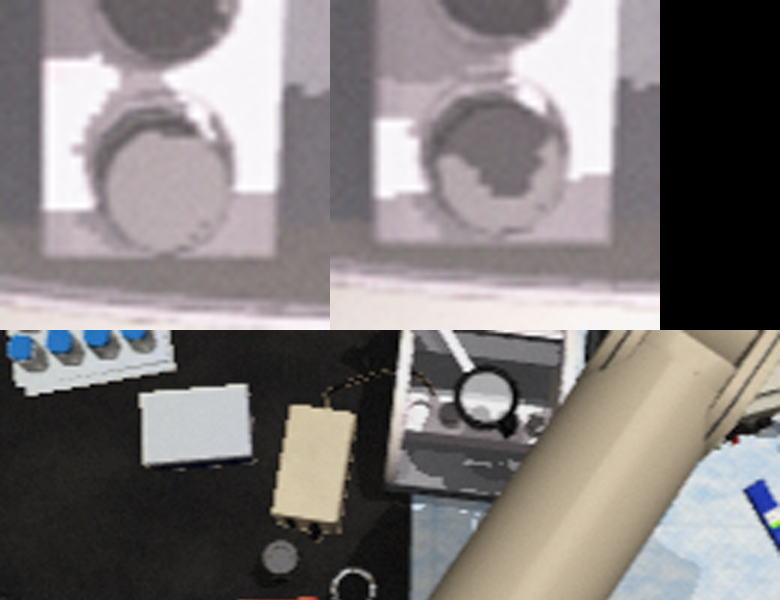

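All checks agree. Pot 0's lid only has a shadow across it. The jar and dish are in place, and no pots remain on the left of the bench. Handing in.

```bash
python3 -c "
from plant import r
print(r.get_obs()['time']); print(r.close_job())"
```

```text
60.9
the job is handed in; nothing more can be done
None
```

The job is handed in at 60.9 s on the robot clock. The shutter is open, all four pots are in pockets, and the magnifier lens is over the middle pocket.

- **Shutter:** I rolled it past balance and let go. It stayed at its back stop in the later box views.
- **Pots:** Four were on the bench, and they now stand in pockets 0–3, with pocket 4 empty. The last wrist pictures show them upright. Lid positions match those for pots on the pocket floor to within about 2 pixels. The tool also reached floor height for each pot.
- **Magnifier:** The first swing stopped about 7 mm short because the peg slid in the jaws. I regripped and corrected it. In the last picture the lens is within about 1 mm of its set position (joint about 0.645 rad). That is about 2–3 mm from exactly over the middle pocket, nearly all of it because the arm's radius does not quite match.
- **Bystanders:** The last overhead picture shows the jar and the dish where they started. The forceps were out of that picture; they were at the edge of the wrist picture just before it and I never went near them, but I did not re-measure any of the three.
- **Forces:** The highest wrist force reading I saw was about 25 N, during the first magnifier swing. At hand-in the robot was touching nothing.

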